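# Hold the clip open over the blender's control card

## Task

The blender base stands upside down with its screws already out: lift the bottom cover off its pins and lay it flat, hub up, on the drying mat, without dropping it. Then take the bag clip, squeeze it wide open off the tub's rim and bring it over the middle of the control card's top edge, one jaw well down on each side and touching nothing, so that I can slip the heat sink in beside the card. Finish there, still holding the clip squeezed open; go easy on the card and leave the other things where they are.

Things in the scene. Friction and masses are not known exactly. Their poses are not given: they have to be found in the camera images.
- cover_hub (a point): middle of the cord-wind hub at the centre of the cover's upper face, the part to grip: a block 28 mm along x, 56 mm along y, standing 22 mm up from the plate, with thin end flanges (40 mm along x, 24 mm high above the plate) at y = +-30 mm. The point is 11 mm above the plate's upper face and 15 mm above its underside
- cover: bottom cover of the blender base, loose, about 0.16 kg: grey plastic plate 150 x 160 mm (x, y), 4 mm thick, lying hub up on the rim over two 5 mm pins (7 mm holes at y = +-67 mm; pins stand 9 mm above the rim, so lift straight up 10 mm first). Four rubber feet 18 mm wide, 8 mm high at x = +-54, y = +-56 mm. Origin: middle of its underside
- base: blender motor base upside down on its jar collar, fixed: white housing 150 x 160 mm (x, y), rim 125 mm above the counter, walls 4 mm. Origin on the counter under its centre; front panel with buttons and dial at -x. Under the cover: a motor towards +x (its top 20 mm or more below the rim) and the control card towards -x
- card: the control card: brown circuit card 2 mm thick (x), 98 mm long (y), 61 mm high, fixed upright in guides inside the base, 36 mm from the base's centre towards its front panel, hidden until the cover is off. Origin at the middle of its foot. Its top 20 mm are bare; there is 25 mm or more of free space on both sides of that part
- card_edge (a point): middle of the control card's top edge, 6 mm below the housing's rim, 119 mm above the counter; there from the start, under the cover. x is square to the card, y runs along the edge, z up
- mat: grey ribbed silicone drying mat 210 x 200 mm (x, y), 5 mm thick, fixed flat on the counter; origin in the middle of its underside
- tub: open white plastic food tub with screws in it, 120 x 90 mm (x, y), 55 mm high, wall 3 mm, fixed; origin in the middle of its underside. The clip sits on its -x wall
- clip: dark grey plastic bag clip of clothes-peg form, loose, 32 g, 28 mm wide (y), 67 mm long, upright, levers up, jaws clamped on the tub's rim. Squeezing the levers opens the jaws: spring 3.5 N at the lever ends when closed, 9 N fully open. This frame is that of the +x half: origin on the hinge pin, level at the start, leaning up to 0.3 rad about y when squeezed evenly
- clip_pivot (a point): the clip's hinge pin, which runs along y, 19 mm above the tub's rim at the start. The two flat levers rise 33 mm above it and lean apart along x: at rest 38 mm over their outsides at the top; squeezed fully they stand parallel, about 17 mm over their outsides, the pin midway between. The jaws reach 34 mm below the pin (32 when open). Frame as clip
- jaw_tip_a (a point): middle of the lower end of the clip's +x jaw (3 mm thick, 28 mm wide)
- jaw_tip_b (a point): middle of the lower end of the clip's -x jaw (3 mm thick, 28 mm wide); its frame is that of the -x half
- clip_jaw (a joint): opening of the clip in rad: 0 clamped on the 3 mm tub rim, 0.6 fully open against its stop (about 23 mm clear between the jaw tips); closes by its spring when released
- gasket: bystander: grey silicone ring, 74 mm across, 5 mm thick
- screwdriver_grip (a point): bystander: Phillips screwdriver lying down; point in its handle
- lid_cap: bystander: red plastic lid cap, 66 mm across, 30 mm high
- heatsink: bystander: finned aluminium plate 40 x 30 x 15 mm
- cup: bystander: white cup 76 mm across, 75 mm high
Things that resemble listed ones, but are neither listed nor needed, are in the scene too. What is shaped like the cover but pink is not meant.

How it is judged:
By the outcome, as a careful person would: the job done as asked, in the order asked, and still so for the second after the job is handed in, while the arm keeps its last pose, push and grip.
It also fails if it takes over 59 s, if anything falls off the work surface, if the arm or the gripper's body presses on something with over 40 N, if the wrist force passes 120 N, or if a joint passes its speed limit or range.

## Robot

A 6-joint arm with a two-finger parallel gripper is mounted at the origin on the work surface. World frame = base frame: x ahead of the robot, y to its left, z up, the work surface at z = 0. Lengths are in m, angles in rad, forces in N, time in s.
With the tool pointing down it reaches from about 0.25 to 0.85 m from the base axis. Payload 12.5 kg.
Tool frame: the origin (TCP) lies between the finger pads; the fingertips stand 8 mm ahead of it and the grasp point (between the pads) lies 11 mm behind it; z points along the fingers, x is the direction in which the jaws open and shut, and the axes are right-handed (so a half turn about z gives the same grasp; the last joint's range is limited). The gripper opens to 93 mm and grips with 3 to 60 N. Pads are 15 mm wide; open, the fingers measure 128 mm over their backs; the gripper's body (75 mm by 188 mm) begins 65 mm behind the grasp point.
Start: joints at [1.109, 0.351, 1.652, -0, 1.139, -0.085], TCP at [0.202, 0.511, 0.227] pointing down, gripper open.
Joint ranges: [-2.75, 2.75], [-0.79, 2.1], [0.01, 2.65], [-1.57, 4.71], [0.07, 3.14], [-2.87, 2.87]. Speed limits (rad/s): [2.22, 2.22, 2.79, 3.14, 3.14, 3.14].

## Interface

Orientations are given as a rotation vector (axis times angle).
In Python, from plant import r gives the robot as it stands. The module is installed in compiled form; this text tells all that it offers.
- The arm moves only by the tool step_arm, never from a script. Its argument "rows" is a list of rows, each a list of 5 numbers: the opening in per cent of the stroke, from 0 (shut) to 100 (fully open), then the shift along the tool's x, y, z in m, then the turn about the tool's z in degrees. In form: [[fingers, x, y, z, twist], ...]. A call has 1 to 5 rows; each row shifts and turns the pose as measured when the row begins, along the tool's axes as they then stand; what a row does not reach is not made up. A row lasts 1/10 s, in which the tool goes at most 50 mm and 8.59 degrees, less where a joint would pass 70% of its speed; a pose out of reach is approached as far as the arm can. A call with a gripper value outside its range is refused whole. The fingers move at their own pace and stop on an object; the grip force is fixed at half the most. Time passes only in rows, so rows that do not move let the fingers close. It gives the time, the measured TCP pose, the force and the opening at its end, in the units of the state.
- r.sense(): the state, without advancing time (a new reading comes with each control period).
- r.grab_frame(name): name is "side" or "top" or "wrist"; returns the picture (480x640x3 uint8, red, green, blue); there is no depth.
- r.calibration(name): a dict with "K" (3x3 intrinsics, pixels), "k1" (the pictures are not rectified: a ray, as slopes to the right and down, at radius r is drawn at 1 + k1 r^2 times it, then the intrinsics apply), "extrinsics" (4x4, takes a point from world to camera coordinates); the wrist camera has in their place "T_tool_cam" (4x4, takes a point from camera to tool coordinates, whose origin is the TCP and whose axes are the tool frame's). Camera axes: x right, y down, z forward; pixel columns grow to the right and rows downward; lengths in m; the calibration is good to about 2 mm. A picture is of the moment at which its call begins: read the wrist's pose just before it. calibration takes no time and is no camera call.
- r.hand_in(): hands the job in, once; it reports no verdict.
Trained networks look in the newest picture that a camera, given by its name, has taken for a name from the list of things; names that differ only in an ending like _2 or _b are one class to them, and where a whole thing is asked for, a point or a joint stands for the part that bears it (a point fixed in the world has none). Each returns a list of dicts, best first, with "p" (0 to 1); they miss things now and then, are a little off and sometimes report something else, mostly with a low value. They report only what shows in the picture. A call takes as long as a camera call. They do not tell look-alikes from the thing itself.
- r.masks_of(camera, target): "region" (480x640 bool, what is visible of it) and "point" ([row, column] in pixels, amid what is visible of it).
- r.pinpoint(camera, target): "point" ([row, column] in pixels: a listed point, or the origin of a listed thing).
The state is a dict: "clock": time; "joint_positions": joint angles; "joint_velocities": joint speeds; "tau": joint torques, N m; "eef_pos": TCP position; "orientation": TCP orientation; "force": force on the tool from outside, world axes, zero at the start; "wrist_torque": the same for the moment, N m; "width": finger opening in m.
Only numpy, scipy, OpenCV 4.12 (cv2) and the standard library are available. Lean on these libraries where they do the work, as an engineer would, in place of code of your own. Each camera call takes 0.05 s, during which the arm holds its last target.

## Working session

There is one attempt and no reset: what is moved stays moved. The work goes in short steps, Python scripts to look and compute and a tool call to move; the robot and the scene stay as the last step left them, time stands still between calls to the robot, and variables do not carry over. Pictures are saved under pics/ and viewed, and the job is handed in when it is done.

Besides the shell and the picture viewer there is one more tool, called as a command line: name --pt "numbers of a row" for each row, then --argument value for the rest. step_arm: Moves the arm, as the interface text tells. Its arguments: {"type":"object","properties":{"rows":{"type":"array","items":{"type":"array","items":{"type":"number"}}}},"required":["rows"]}

```bash
mkdir -p pics
cat > h.py <<'E'
import numpy as np, cv2
from plant import r
from scipy.spatial.transform import Rotation as R
def snap(cam,name):
    im=r.grab_frame(cam); cv2.imwrite(f'pics/{name}.png',im[:,:,::-1]); return im
def pose():
    s=r.sense(); T=np.eye(4); T[:3,:3]=R.from_rotvec(s['orientation']).as_matrix(); T[:3,3]=s['eef_pos']; return T
def ray(cam,pt,T=None):
    c=r.calibration(cam); K=np.array(c['K']); k1=c['k1']
    v=np.array([(pt[1]-K[0,2])/K[0,0],(pt[0]-K[1,2])/K[1,1]]); u=v.copy()
    for _ in range(30): u=v/(1+k1*(u@u))
    d=np.array([u[0],u[1],1.])
    if cam=='wrist': M=(pose() if T is None else T)@np.array(c['T_tool_cam'])
    else: M=np.linalg.inv(np.array(c['extrinsics']))
    return M[:3,3],M[:3,:3]@d
def atz(cam,pt,z,T=None):
    o,d=ray(cam,pt,T); return o+d*(z-o[2])/d[2]
def proj(cam,P,T=None):
    c=r.calibration(cam); K=np.array(c['K']);k1=c['k1']
    M=np.linalg.inv((pose() if T is None else T)@np.array(c['T_tool_cam'])) if cam=='wrist' else np.array(c['extrinsics'])
    p=M[:3,:3]@np.asarray(P)+M[:3,3]; u=p[:2]/p[2]; u=u*(1+k1*(u@u))
    return np.array([K[1,1]*u[1]+K[1,2],K[0,0]*u[0]+K[0,2]])
def tri(obs):
    A=np.zeros((3,3));b=np.zeros(3);L=[]
    for o,d in obs:
        d=d/np.linalg.norm(d);P=np.eye(3)-np.outer(d,d);A+=P;b+=P@o;L.append((o,P))
    x=np.linalg.solve(A,b); return x,[np.linalg.norm(P@(x-o)) for o,P in L]
E
python3 - <<'E'
from h import *
print(r.sense())
for c in('side','top','wrist'): snap(c,c+'0'); print(c,r.calibration(c))
E
```

```text
{'clock': 0.0, 'joint_positions': array([ 1.10938144e+00,  3.51226378e-01,  1.65238863e+00, -1.49097694e-05,
        1.13906405e+00, -8.45925954e-02]), 'joint_velocities': array([-0.00063144,  0.00026293, -0.00040334, -0.00151364, -0.00020845,
        0.00192101]), 'tau': array([-1.86616395e-03, -4.97304940e+01, -2.85259509e+01,  6.97849528e-02,
        2.55391299e-02, -1.11018014e-04]), 'eef_pos': array([0.20221988, 0.511143  , 0.22612029]), 'orientation': array([ 2.59774512e+00,  1.76575821e+00, -1.47667516e-03]), 'force': array([ 0.20645629, -0.09778623, -0.51050246]), 'wrist_torque': array([ 0.02428519, -0.01729165, -0.00312577]), 'width': 0.0927106022014851}
side {'K': array([[518.03938781,   0.        , 306.9351424 ],
       [  0.        , 518.03938781, 229.46565064],
       [  0.        ,   0.        ,   1.        ]]), 'k1': 0.02054663938413376, 'extrinsics': array([[ 0.92079613, -0.38968732, -0.01668167, -0.4837729 ],
       [-0.20347104, -0.44341614, -0.87291561,  0.19498229],
       [ 0.33276722,  0.80717156, -0.48758595,  1.09697546],
       [ 0.        ,  0.        ,  0. 
[... 327 characters left out ...]
0.1392793 ,  0.54518494],
       [ 0.13891584,  0.02740992, -0.98992479,  1.18632909],
       [ 0.        ,  0.        ,  0.        ,  1.        ]])}
wrist {'K': array([[379.92793137,   0.        , 322.73157033],
       [  0.        , 379.92793137, 243.61727758],
       [  0.        ,   0.        ,   1.        ]]), 'k1': -0.06903174321028589, 'T_tool_cam': array([[ 9.99999614e-01,  8.78370606e-04,  2.72124060e-05,
        -1.09472621e-03],
       [-8.55935939e-04,  9.66507656e-01,  2.56636356e-01,
        -7.06742093e-02],
       [ 1.99120833e-04, -2.56636280e-01,  9.66508034e-01,
        -1.58100559e-01],
       [ 0.00000000e+00,  0.00000000e+00,  0.00000000e+00,
         1.00000000e+00]])}
```

View pics/top0.png

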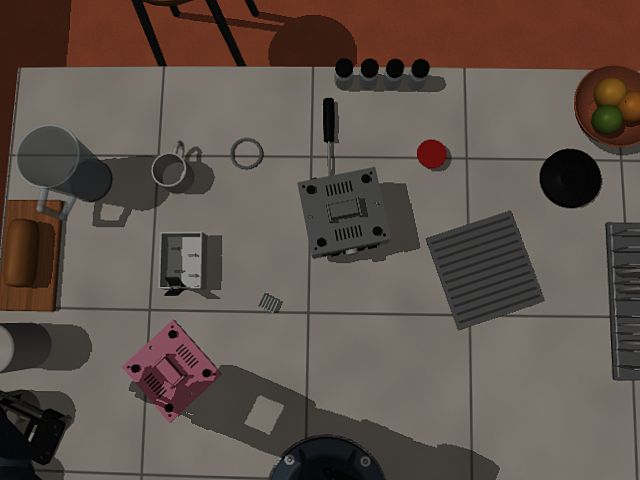

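View pics/side0.png

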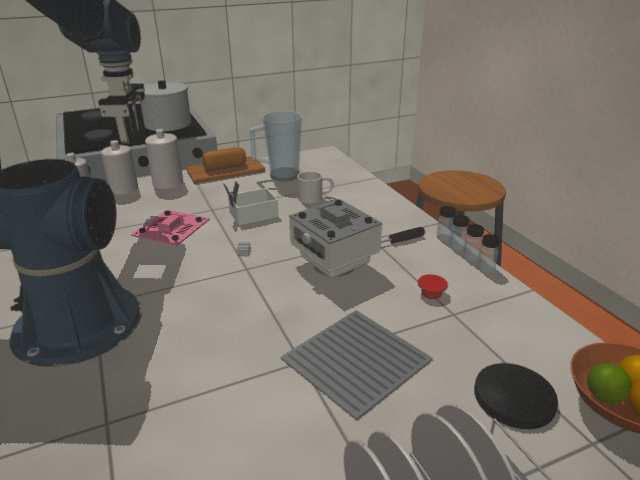

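Run:
```python
from h import *
for t in ['cover_hub','cover','base','card_edge','mat','tub','clip_pivot','clip','jaw_tip_a','gasket','heatsink','cup','lid_cap','screwdriver_grip']:
    for c in ('top','side'):
        print(t,c,[(np.round(d['point'],1).tolist(),round(d['p'],2)) for d in r.pinpoint(c,t)[:3]])
print(r.sense()['clock'])
```

```text
cover_hub top [([369.9, 167.8], 0.94), ([209.7, 339.9], 0.67)]
cover_hub side [([209.8, 333.9], 0.83), ([222.4, 170.7], 0.78)]
cover top [([371.4, 171.2], 0.84), ([211.4, 342.7], 0.81)]
cover side [([225.3, 171.7], 0.8), ([216.4, 332.6], 0.69)]
base top []
base side [([259.9, 334.2], 0.86)]
card_edge top [([208.3, 342.0], 0.44)]
card_edge side []
mat top [([268.4, 484.8], 0.74)]
mat side [([357.8, 351.6], 0.88)]
tub top [([263.3, 185.5], 0.63)]
tub side [([211.9, 249.8], 0.67), ([197.8, 235.2], 0.22)]
clip_pivot top [([286.7, 177.5], 0.62)]
clip_pivot side [([191.2, 230.1], 0.67)]
clip top [([285.1, 173.1], 0.51), ([286.0, 180.5], 0.24)]
clip side [([194.5, 232.1], 0.74)]
jaw_tip_a top [([287.7, 181.0], 0.81), ([286.8, 178.5], 0.61), ([288.7, 176.3], 0.39)]
jaw_tip_a side [([203.0, 233.0], 0.7), ([206.6, 227.9], 0.61)]
gasket top [([149.8, 244.1], 0.67), ([284.5, 179.5], 0.63)]
gasket side [([293.0, 431.7], 0.32)]
heatsink top [([302.5, 268.4], 0.7), ([285.3, 184.5], 0.36)]
heatsink side [([249.7, 246.1], 0.47)]
cup top [([177.3, 181.8], 0.95), ([154.9, 428.6], 0.71), ([270.0, 486.0], 0.26)]
cup side [([198.1, 309.5], 0.71)]
lid_cap top [([152.1, 426.6], 0.84), ([180.1, 184.7], 0.61), ([262.6, 185.8], 0.28)]
lid_cap side [([292.7, 429.8], 0.86)]
screwdriver_grip top [([125.0, 328.2], 0.95)]
screwdriver_grip side []
1.55
```

Run:
```python
from h import *
im=r.grab_frame('top')
K=4
for n,(x0,y0,w,h) in {'base':(285,155,120,115),'tub':(140,220,90,85)}.items():
    cv2.imwrite(f'pics/z_{n}.png',cv2.resize(im[y0:y0+h,x0:x0+w,::-1],None,fx=6,fy=6,interpolation=cv2.INTER_CUBIC)[:600,:800])
hub,e=tri([ray('top',(209.7,339.9)),ray('side',(209.8,333.9))]);print('hub',hub,e)
print('hub z',atz('top',(209.7,342.),.140),atz('side',(209.8,333.9),.140))
c=[atz('top',p[::-1],.129) for p in [(298,181),(375,167),(391,241),(312,258)]]; print('cover',np.round(c,3),np.mean(c,0))
print('yaw',np.degrees([np.arctan2(*(c[0]-c[1])[[1,0]])-np.pi/2,np.arctan2(*(c[3]-c[2])[[1,0]])-np.pi/2,np.arctan2(*(c[0]-c[3])[[1,0]]),np.arctan2(*(c[1]-c[2])[[1,0]])]))
m=[atz('top',p[::-1],.005) for p in [(427,238),(512,211),(544,300),(459,329)]]
print('mat',np.round(m,3),np.mean(m,0),atz('side',(357.8,351.6),.0))
print('yaw',np.degrees([np.arctan2(*(m[0]-m[1])[[1,0]])-np.pi/2,np.arctan2(*(m[3]-m[2])[[1,0]])-np.pi/2]))
p,e=tri([ray('top',(286.7,177.5)),ray('side',(191.2,230.1))]);print('pivot',p,e, atz('top',(286.7,177.5),.074),atz('side',(191.2,230.1),.074))
print('heatsink',atz('top',(302.5,268.4),.0))
print(r.sense()['clock'])
```

```text
hub [ 0.58513176 -0.02066689  0.14930826] [np.float64(0.00202870484222653), np.float64(0.002028704842226584)]
hub z [ 0.58499996 -0.02418254  0.14      ] [ 0.59524955 -0.0042996   0.14      ]
cover [[ 0.645  0.064  0.129]
 [ 0.675 -0.09   0.129]
 [ 0.525 -0.121  0.129]
 [ 0.49   0.034  0.129]] [ 0.58376427 -0.02824198  0.129     ]
yaw [11.11820849 12.93160012 11.24173639 11.95921077]
mat [[ 0.55  -0.212  0.005]
 [ 0.612 -0.4    0.005]
 [ 0.418 -0.464  0.005]
 [ 0.354 -0.279  0.005]] [ 0.48326752 -0.33884021  0.005     ] [ 0.47771669 -0.3310817   0.        ]
yaw [18.33948219 19.12167298]
pivot [0.42853858 0.30983514 0.08865095] [np.float64(0.0029969484075411073), np.float64(0.0029969484075411017)] [0.43216161 0.31313028 0.074     ] [0.43301282 0.34192163 0.074     ]
heatsink [0.40456746 0.13195627 0.        ]
1.6
```

```bash
ls pics
```

```text
side0.png
top0.png
wrist0.png
z_base.png
z_tub.png
```

```bash
cat >> h.py <<'E'
def plan(target,yaw,f,step=0.045,deg=8,T=None):
    """yaw deg of tool x axis in world; print rounded rows"""
    T=pose() if T is None else T
    p=T[:3,3]; y0=np.degrees(np.arctan2(T[1,0],T[0,0])); dy=(yaw-y0+90)%180-90
    d=np.array(target)-p; n=max(1,int(np.ceil(np.linalg.norm(d)/step)),int(np.ceil(abs(dy)/deg)))
    Rm=T[:3,:3]; tw=-dy/n
    rows=[]
    for i in range(n):
        l=Rm.T@(d/n); rows.append([f]+[round(float(v),4) for v in l]+[round(tw,2)])
        Rm=Rm@R.from_euler('z',tw,degrees=True).as_matrix()
    print('dist',np.round(d,4),'dyaw',round(dy,2),'n',n)
    for i in range(0,n,5): print(rows[i:i+5])
E
python3 - <<'E'
from h import *
plan((.585,-.026,.26),11.8,100)
E
```

```text
dist [ 0.3826 -0.5374  0.0334] dyaw -56.61 n 15
[[100, -0.0239, 0.0369, -0.0022, np.float64(3.77)], [100, -0.0214, 0.0384, -0.0022, np.float64(3.77)], [100, -0.0189, 0.0397, -0.0022, np.float64(3.77)], [100, -0.0162, 0.0409, -0.0022, np.float64(3.77)], [100, -0.0135, 0.0419, -0.0022, np.float64(3.77)]]
[[100, -0.0107, 0.0427, -0.0022, np.float64(3.77)], [100, -0.0079, 0.0433, -0.0022, np.float64(3.77)], [100, -0.005, 0.0437, -0.0022, np.float64(3.77)], [100, -0.0021, 0.0439, -0.0022, np.float64(3.77)], [100, 0.0008, 0.044, -0.0022, np.float64(3.77)]]
[[100, 0.0037, 0.0438, -0.0022, np.float64(3.77)], [100, 0.0065, 0.0435, -0.0022, np.float64(3.77)], [100, 0.0094, 0.043, -0.0022, np.float64(3.77)], [100, 0.0122, 0.0423, -0.0022, np.float64(3.77)], [100, 0.015, 0.0414, -0.0022, np.float64(3.77)]]
```

View pics/z_base.png

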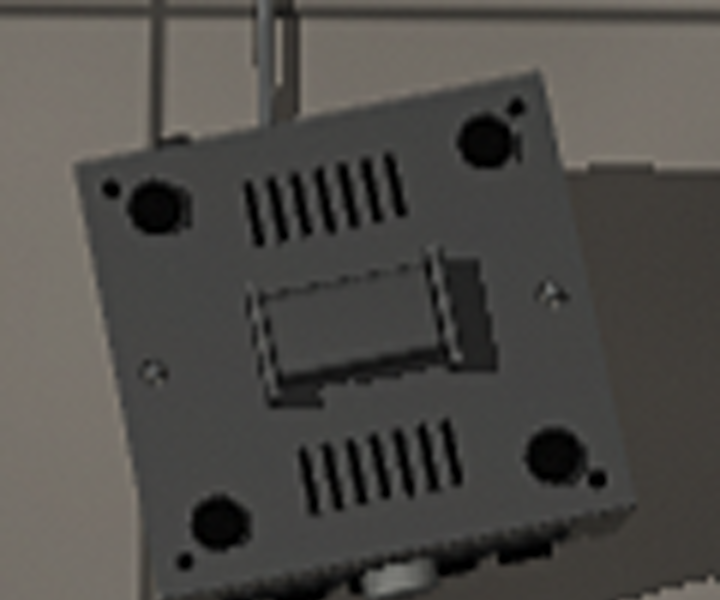

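View pics/z_tub.png

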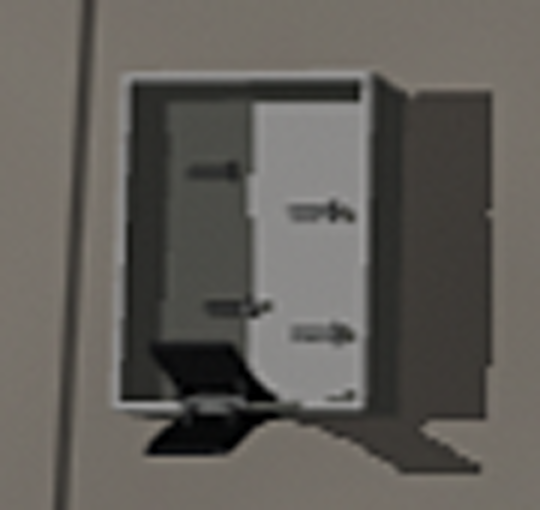

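The zoom shows the hub around (col 343, row 210), with the cover turned about 12°. The clip straddles the tub's near wall, around (177, 287). I'll move over the hub first.

step_arm --pt "100 -0.024 0.037 -0.002 3.8" --pt "100 -0.0214 0.0384 -0.002 3.8" --pt "100 -0.019 0.04 -0.002 3.8" --pt "100 -0.016 0.041 -0.002 3.8" --pt "100 -0.0135 0.042 -0.002 3.8"

```text
clock: 2.1
eef_pos: [0.3312, 0.329, 0.2365]
orientation: [-2.856, -1.307, -0.001]
force: [0.6, -0.0, -0.3]
width: 0.0932
```

step_arm --pt "100 -0.0107 0.0427 -0.002 3.8" --pt "100 -0.008 0.0433 -0.002 3.8" --pt "100 -0.005 0.0437 -0.002 3.8" --pt "100 -0.002 0.044 -0.002 3.8" --pt "100 0.001 0.044 -0.002 3.8"

```text
clock: 2.6
eef_pos: [0.4608, 0.1399, 0.2479]
orientation: [-3.037, -0.797, -0.006]
force: [0.7, 0.4, -0.4]
width: 0.0928
```

Run:
```python
from h import *
plan((.585,-.026,.26),11.8,100)
```

```text
dist [ 0.1242 -0.1659  0.0121] dyaw -17.6 n 5
[[100, 0.0054, 0.0411, -0.0024, np.float64(3.52)], [100, 0.0079, 0.0407, -0.0024, np.float64(3.52)], [100, 0.0104, 0.0401, -0.0024, np.float64(3.52)], [100, 0.0128, 0.0394, -0.0024, np.float64(3.52)], [100, 0.0152, 0.0386, -0.0024, np.float64(3.52)]]
```

step_arm --pt "100 0.0055 0.041 -0.002 3.5" --pt "100 0.008 0.041 -0.002 3.5" --pt "100 0.0105 0.04 -0.002 3.5" --pt "100 0.013 0.0395 -0.002 3.5" --pt "100 0.015 0.0385 -0.002 3.5"

```text
clock: 3.1
eef_pos: [0.5888, -0.0354, 0.259]
orientation: [-3.125, -0.302, -0.008]
force: [-0.9, 1.1, 1.0]
width: 0.0929
```

step_arm --pt "100 0 0 0 0" --pt "100 0 0 0 0"

```text
clock: 3.3
eef_pos: [0.5906, -0.0394, 0.2584]
orientation: [-3.126, -0.293, -0.008]
force: [0.2, 0.1, 0.4]
width: 0.0928
```

Run:
```python
from h import *
T=pose(); im=snap('wrist','w1')
print(T.round(3))
for t in ['cover_hub','cover','card_edge']:
    for d in r.pinpoint('wrist',t)[:2]:
        print(t,d['point'],d['p'],atz('wrist',d['point'],.140 if t=='cover_hub' else .125,T))
print(proj('wrist',(.585,-.026,.14),T),r.sense()['clock'])
```

```text
[[ 0.983  0.186  0.005  0.591]
 [ 0.186 -0.983  0.002 -0.039]
 [ 0.005 -0.001 -1.     0.258]
 [ 0.     0.     0.     1.   ]]
cover_hub [224.5, 320.1] 0.65 [ 0.58685873 -0.0286847   0.14      ]
cover [218.5, 316.3] 0.56 [ 0.58361152 -0.02766167  0.125     ]
[220.56049234 318.30596274] 3.5
```

View pics/w1.png

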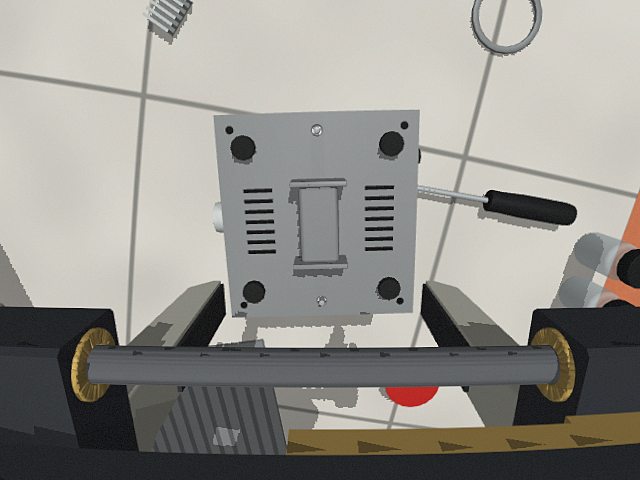

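The wrist view shows the real cover, with pins at (317,130) and (321,301) and the hub centred near (319,224).

Run:
```python
from h import *
T=pose()
a=atz('wrist',(130,317),.134,T);b=atz('wrist',(301,321),.134,T);print(a,b,(a+b)/2,np.linalg.norm(a-b),np.degrees(np.arctan2(*(a-b)[[1,0]]))-90)
c=[atz('wrist',p[::-1],.129,T) for p in [(215,115),(419,110),(414,312),(232,317)]];print(np.round(c,3),np.mean(c,0))
feet=[atz('wrist',p[::-1],.137,T) for p in [(242,147),(391,143),(389,288),(254,291)]];print(np.round(feet,3),np.mean(feet,0))
e=[(feet[0]-feet[3]),(feet[1]-feet[2])];print([np.degrees(np.arctan2(v[1],v[0]))-90 for v in e],[np.degrees(np.arctan2(v[1],v[0])) for v in(feet[1]-feet[0],feet[2]-feet[3])])
plan((.586,-.028,.20),11.0,100)
plan((.586,-.028,.14),11.0,100)
```

```text
[0.5715798  0.03899903 0.134     ] [ 0.5991765  -0.09029216  0.134     ] [ 0.58537815 -0.02564657  0.134     ] 0.13220359051655925 12.04875542559077
[[ 0.496  0.036  0.129]
 [ 0.642  0.067  0.129]
 [ 0.677 -0.088  0.129]
 [ 0.53  -0.121  0.129]] [ 0.58626638 -0.02627271  0.129     ]
[[ 0.521  0.017  0.137]
 [ 0.625  0.04   0.137]
 [ 0.65  -0.068  0.137]
 [ 0.545 -0.091  0.137]] [ 0.58530323 -0.02531295  0.137     ]
[np.float64(12.780390988316), np.float64(12.595323187976348)] [np.float64(12.335276514125871), np.float64(12.124520711685307)]
dist [-0.0042  0.0101 -0.0589] dyaw 0.18 n 2
[[100, -0.0013, -0.0053, 0.0294, np.float64(-0.09)], [100, -0.0013, -0.0053, 0.0294, np.float64(-0.09)]]
dist [-0.0042  0.0101 -0.1189] dyaw 0.18 n 3
[[100, -0.001, -0.0035, 0.0396, np.float64(-0.06)], [100, -0.001, -0.0035, 0.0396, np.float64(-0.06)], [100, -0.001, -0.0035, 0.0396, np.float64(-0.06)]]
```

step_arm --pt "100 -0.0015 -0.007 0.02 -0.7" --pt "100 -0.0015 -0.007 0.02 -0.7" --pt "100 0 0 0.03 0" --pt "100 0 0 0.015 0" --pt "100 0 0 0 0"

```text
clock: 4.0
eef_pos: [0.5836, -0.0195, 0.1734]
orientation: [-3.121, -0.348, -0.014]
force: [-0.8, -0.4, -0.8]
width: 0.0927
```

Run:
```python
from h import *
snap('wrist','w2');plan((.585,-.026,.141),12.3,100)
```

```text
dist [ 0.001  -0.0065 -0.0334] dyaw -0.42 n 1
[[100, -0.0008, 0.0065, 0.0334, np.float64(0.42)]]
```

View pics/w2.png

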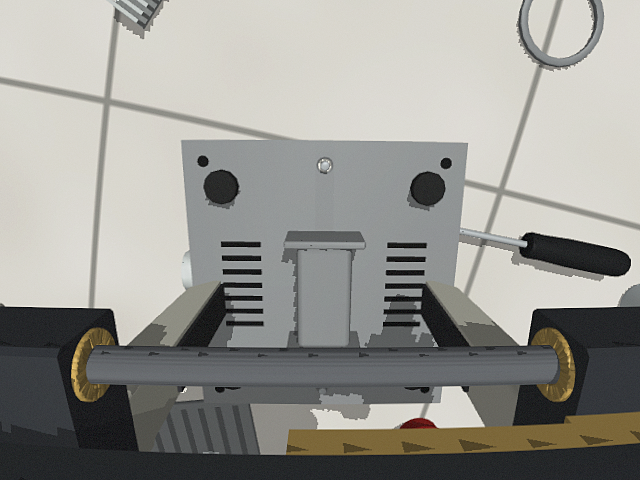

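The hub is centred between the fingers (col 323).

step_arm --pt "100 0 0.004 0.015 0" --pt "100 0 0.001 0.009 0" --pt "100 0 0 0 0"

```text
clock: 4.35
eef_pos: [0.5863, -0.0242, 0.151]
orientation: [3.122, 0.35, 0.021]
force: [-0.4, -0.2, 1.0]
width: 0.0928
```

Run:
```python
from h import *
plan((.585,-.026,.1415),12.3,100)
```

```text
dist [-0.0013 -0.0018 -0.0095] dyaw -0.5 n 1
[[100, -0.0018, 0.0015, 0.0095, np.float64(0.5)]]
```

step_arm --pt "100 -0.001 0.001 0.008 0" --pt "100 0 0 0.001 0" --pt "0 0 0 0 0" --pt "0 0 0 0 0" --pt "0 0 0 0 0"

```text
clock: 4.85
eef_pos: [0.5861, -0.0258, 0.1421]
orientation: [3.122, 0.349, 0.024]
force: [-0.3, 0.0, 0.4]
width: 0.0735
```

step_arm --pt "0 0 0 0 0" --pt "0 0 0 0 0" --pt "0 0 0 0 0"

```text
clock: 5.15
eef_pos: [0.5863, -0.0258, 0.1426]
orientation: [3.121, 0.349, 0.025]
force: [0.3, -0.4, -0.2]
width: 0.0497
```

step_arm --pt "0 0 0 0 0" --pt "0 0 0 0 0" --pt "0 0 0 0 0" --pt "0 0 0 0 0"

```text
clock: 5.55
eef_pos: [0.5863, -0.0257, 0.1427]
orientation: [3.121, 0.349, 0.025]
force: [-0.3, 0.3, 0.2]
width: 0.028
```

step_arm --pt "0 0 0 0 0" --pt "0 0 0 -0.005 0" --pt "0 0 0 -0.01 0" --pt "0 0 0 -0.015 0" --pt "0 0 0 -0.015 0"

```text
clock: 6.05
eef_pos: [0.5844, -0.0256, 0.1885]
orientation: [-3.122, -0.349, -0.018]
force: [0.2, 0.0, -1.3]
width: 0.0275
```

Run:
```python
from h import *
print(r.sense()['force'],pose().round(3)); snap('side','s1'); plan((.483,-.335,.15),18.7,0)
```

```text
[ 0.16566629  0.03644146 -1.32031076] [[ 0.975  0.221  0.012  0.584]
 [ 0.221 -0.975  0.002 -0.026]
 [ 0.012  0.001 -1.     0.188]
 [ 0.     0.     0.     1.   ]]
dist [-0.1025 -0.3092 -0.0412] dyaw 5.92 n 8
[[0, -0.0211, 0.0349, 0.0049, np.float64(-0.74)], [0, -0.0216, 0.0346, 0.0049, np.float64(-0.74)], [0, -0.022, 0.0343, 0.0049, np.float64(-0.74)], [0, -0.0225, 0.034, 0.0049, np.float64(-0.74)], [0, -0.0229, 0.0337, 0.0049, np.float64(-0.74)]]
[[0, -0.0233, 0.0334, 0.0049, np.float64(-0.74)], [0, -0.0238, 0.0331, 0.0049, np.float64(-0.74)], [0, -0.0242, 0.0328, 0.0049, np.float64(-0.74)]]
```

View pics/s1.png

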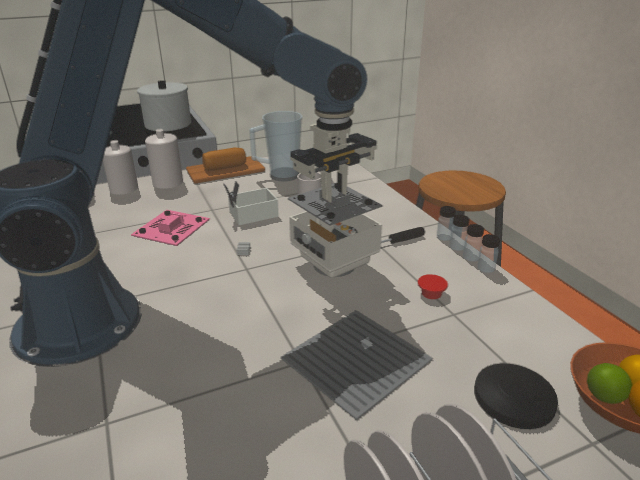

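The cover is off its pins and held level. Now I'll carry it to the mat.

step_arm --pt "0 -0.011 0.018 0 -0.7" --pt "0 -0.0216 0.0346 0 -0.7" --pt "0 -0.022 0.034 0 -0.7" --pt "0 -0.0225 0.034 0 -0.7" --pt "0 -0.023 0.0335 0.005 -0.7"

```text
clock: 6.6
eef_pos: [0.5276, -0.2017, 0.1883]
orientation: [3.105, 0.459, 0.034]
force: [0.7, -0.2, -1.6]
width: 0.028
```

step_arm --pt "0 -0.023 0.033 0.005 -0.7" --pt "0 -0.0235 0.033 0.005 -0.7" --pt "0 -0.018 0.023 0.005 -0.7" --pt "0 -0.008 0.012 0.005 -0.7" --pt "0 0 0 0 0"

```text
clock: 7.1
eef_pos: [0.4855, -0.329, 0.1675]
orientation: [3.091, 0.531, 0.035]
force: [-0.5, 0.7, -1.2]
width: 0.0276
```

Run:
```python
from h import *
T=pose(); snap('top','t2'); snap('wrist','w3')
for c in('top','wrist'):
  for d in r.pinpoint(c,'mat')[:2]: print(c,d['point'],d['p'],atz(c,d['point'],0,T))
plan((.483,-.336,.05),18.7,0)
```

```text
dist [-0.0038 -0.0093 -0.1184] dyaw -0.94 n 3
[[0, -0.0031, 0.0021, 0.0394, np.float64(0.31)], [0, -0.0031, 0.0021, 0.0394, np.float64(0.31)], [0, -0.0031, 0.0021, 0.0394, np.float64(0.31)]]
```

View pics/t2.png

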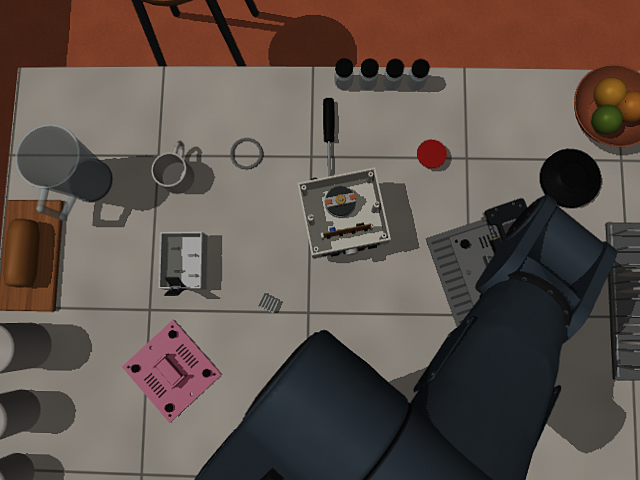

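View pics/w3.png

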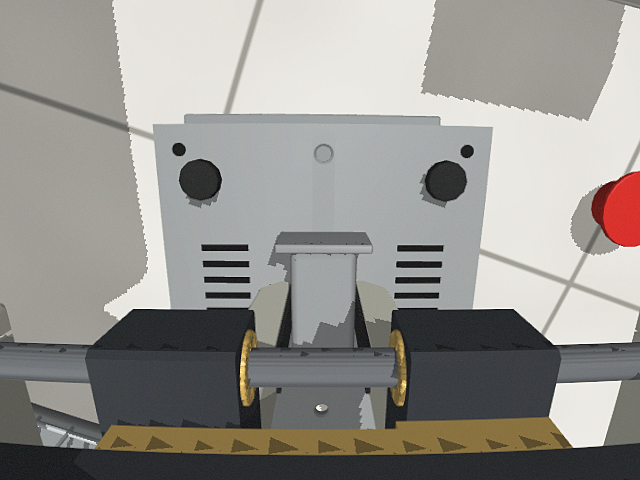

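The base is open with the card visible, and the cover is over the mat. Lowering.

step_arm --pt "0 -0.003 0.003 0.025 0.5" --pt "0 -0.001 0.002 0.03 0.4" --pt "0 0 0 0.03 0" --pt "0 0 0 0.015 0" --pt "0 0 0 0.0 0"

```text
clock: 7.8
eef_pos: [0.4912, -0.3288, 0.0684]
orientation: [3.089, 0.518, 0.043]
force: [-0.7, 0.7, -0.8]
width: 0.028
```

Run:
```python
from h import *
print(pose().round(3)); plan((.483,-.336,.03),18.7,0)
```

```text
[[ 0.945  0.326  0.029  0.491]
 [ 0.326 -0.945 -0.005 -0.329]
 [ 0.025  0.014 -1.     0.068]
 [ 0.     0.     0.     1.   ]]
dist [-0.0082 -0.0072 -0.0384] dyaw -0.34 n 1
[[0, -0.0111, 0.0036, 0.0382, np.float64(0.34)]]
```

step_arm --pt "0 -0.006 0.002 0.016 0" --pt "0 -0.003 0.001 0.01 0" --pt "0 0 0 0.0 0"

```text
clock: 8.1
eef_pos: [0.4864, -0.3336, 0.0442]
orientation: [3.086, 0.522, 0.046]
force: [0.1, -0.1, -1.4]
width: 0.028
```

Run:
```python
from h import *
print(pose().round(3)); plan((.483,-.336,.024),18.7,0)
```

```text
[[ 0.944  0.328  0.031  0.486]
 [ 0.329 -0.944 -0.006 -0.334]
 [ 0.027  0.016 -0.999  0.044]
 [ 0.     0.     0.     1.   ]]
dist [-0.0034 -0.0024 -0.0202] dyaw -0.5 n 1
[[0, -0.0046, 0.0008, 0.0201, np.float64(0.5)]]
```

step_arm --pt "0 -0.003 0.001 0.01 0" --pt "0 -0.001 0 0.005 0" --pt "0 0 0 0.0 0"

```text
clock: 8.4
eef_pos: [0.4845, -0.3364, 0.0301]
orientation: [3.084, 0.522, 0.049]
force: [-0.2, -0.0, -0.4]
width: 0.0273
```

step_arm --pt "0 0 0 0.003 0" --pt "0 0 0 0.0 0"

```text
clock: 8.6
eef_pos: [0.4849, -0.3366, 0.0273]
orientation: [3.083, 0.522, 0.05]
force: [0.5, 1.1, -0.6]
width: 0.0279
```

step_arm --pt "0 0 0 0.002 0" --pt "0 0 0 0.001 0"

```text
clock: 8.8
eef_pos: [0.4853, -0.3367, 0.0246]
orientation: [3.083, 0.522, 0.051]
force: [-0.5, 0.4, -0.0]
width: 0.0278
```

step_arm --pt "0 0 0 0.002 0" --pt "0 0 0 0.0 0"

```text
clock: 9.0
eef_pos: [0.4855, -0.3368, 0.0231]
orientation: [3.082, 0.522, 0.051]
force: [-0.5, 0.5, 3.8]
width: 0.0278
```

step_arm --pt "0 0 0 0.002 0" --pt "0 0 0 0.0005 0"

```text
clock: 9.2
eef_pos: [0.4858, -0.337, 0.0225]
orientation: [3.082, 0.523, 0.051]
force: [-2.0, 1.9, 3.8]
width: 0.0278
```

Run:
```python
from h import *
print(r.sense()['force'],pose().round(3)); snap('side','s3')
```

```text
[-1.96198575  1.85331657  3.82296022] [[ 0.944  0.329  0.035  0.486]
 [ 0.33  -0.944 -0.01  -0.337]
 [ 0.029  0.02  -0.999  0.023]
 [ 0.     0.     0.     1.   ]]
```

View pics/s3.png

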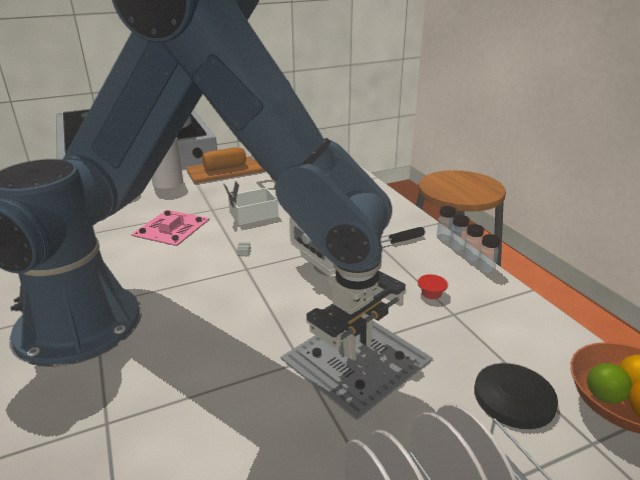

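The cover is lying on the mat, inside its outline. Releasing.

step_arm --pt "60 0 0 0 0" --pt "60 0 0 0 0" --pt "60 0 0 0 0" --pt "60 0 0 0 0"

```text
clock: 9.65
eef_pos: [0.4862, -0.3374, 0.0225]
orientation: [3.081, 0.522, 0.052]
force: [-0.5, -1.2, 0.1]
width: 0.0535
```

step_arm --pt "70 0 0 -0.01 0" --pt "100 0 0 -0.03 0" --pt "100 0 0 -0.04 0" --pt "100 0 0 -0.045 0" --pt "100 0 0 -0.045 0"

```text
clock: 10.15
eef_pos: [0.4776, -0.3336, 0.1942]
orientation: [3.089, 0.523, 0.041]
force: [1.4, -0.9, -1.1]
width: 0.0901
```

Run:
```python
from h import *
snap('wrist','w4');print(pose().round(3)); plan((.43,.23,.24),0,100)
```

```text
[[ 0.944  0.329  0.035  0.48 ]
 [ 0.33  -0.944 -0.01  -0.336]
 [ 0.03   0.021 -0.999  0.202]
 [ 0.     0.     0.     1.   ]]
dist [-0.0499  0.5656  0.0378] dyaw -19.26 n 13
[[100, 0.0108, -0.0423, -0.0035, np.float64(1.48)], [100, 0.0097, -0.0425, -0.0035, np.float64(1.48)], [100, 0.0086, -0.0428, -0.0035, np.float64(1.48)], [100, 0.0075, -0.043, -0.0035, np.float64(1.48)], [100, 0.0064, -0.0432, -0.0035, np.float64(1.48)]]
[[100, 0.0053, -0.0433, -0.0035, np.float64(1.48)], [100, 0.0041, -0.0434, -0.0035, np.float64(1.48)], [100, 0.003, -0.0435, -0.0035, np.float64(1.48)], [100, 0.0019, -0.0436, -0.0035, np.float64(1.48)], [100, 0.0008, -0.0436, -0.0035, np.float64(1.48)]]
[[100, -0.0004, -0.0436, -0.0035, np.float64(1.48)], [100, -0.0015, -0.0436, -0.0035, np.float64(1.48)], [100, -0.0026, -0.0436, -0.0035, np.float64(1.48)]]
```

View pics/w4.png

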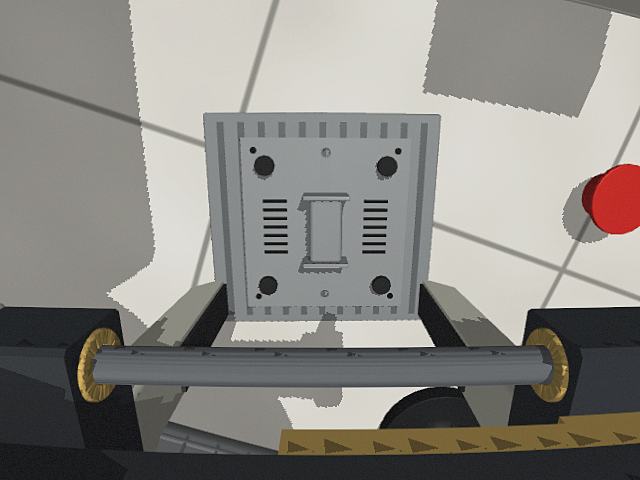

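The cover lies flat, hub up, within the mat on all sides. Next, the clip.

step_arm --pt "100 0.011 -0.0423 -0.0045 1.5" --pt "100 0.0097 -0.0425 -0.0045 1.5" --pt "100 0.0086 -0.0428 -0.0045 1.5" --pt "100 0.0075 -0.043 -0.0045 1.5" --pt "100 0.0064 -0.0432 -0.0045 1.5"

```text
clock: 10.7
eef_pos: [0.4614, -0.1158, 0.2273]
orientation: [3.105, 0.302, 0.067]
force: [1.3, 0.6, 1.3]
width: 0.0932
```

step_arm --pt "100 0.0053 -0.0433 -0.0035 1.5" --pt "100 0.004 -0.0434 -0.0035 1.5" --pt "100 0.003 -0.0435 -0.0035 1.5" --pt "100 0.002 -0.0436 -0.0035 1.5" --pt "100 0.001 -0.0436 -0.0035 1.5"

```text
clock: 11.2
eef_pos: [0.4434, 0.1105, 0.2441]
orientation: [3.121, 0.087, 0.079]
force: [1.0, -0.7, -0.0]
width: 0.0931
```

Run:
```python
from h import *
plan((.43,.25,.22),0,100)
```

```text
dist [-0.0134  0.1395 -0.0241] dyaw -3.22 n 4
[[100, -0.0017, -0.0351, 0.0053, np.float64(0.8)], [100, -0.0022, -0.0351, 0.0053, np.float64(0.8)], [100, -0.0027, -0.0351, 0.0053, np.float64(0.8)], [100, -0.0032, -0.035, 0.0053, np.float64(0.8)]]
```

step_arm --pt "100 -0.0017 -0.0351 0.005 0.8" --pt "100 -0.0022 -0.0351 0.005 0.8" --pt "100 -0.0027 -0.025 0.005 0.8" --pt "100 -0.003 -0.012 0.005 0.8" --pt "100 0 0 0 0"

```text
clock: 11.7
eef_pos: [0.4286, 0.2261, 0.224]
orientation: [3.126, 0.004, 0.088]
force: [0.8, -1.3, 0.1]
width: 0.093
```

Run:
```python
from h import *
T=pose(); im=snap('wrist','w5')
print(T.round(3))
for t in ['clip_pivot','clip','jaw_tip_a','tub']:
    for d in r.pinpoint('wrist',t)[:2]:
        print(t,d['point'],d['p'],atz('wrist',d['point'],0 if t=='tub' else .04 if t[0]=='j' else .074,T))
print(r.sense()['clock'])
```

```text
[[ 0.998  0.002  0.056  0.429]
 [ 0.003 -1.    -0.014  0.226]
 [ 0.056  0.015 -0.998  0.224]
 [ 0.     0.     0.     1.   ]]
clip_pivot [113.8, 315.1] 0.85 [0.43070008 0.31590339 0.074     ]
clip [112.3, 315.3] 0.87 [0.43085591 0.31701761 0.074     ]
jaw_tip_a [115.6, 314.2] 0.82 [0.43116055 0.31635312 0.04      ]
jaw_tip_a [114.9, 308.6] 0.61 [0.42636183 0.3169049  0.04      ]
tub [119.3, 370.3] 0.85 [0.48688006 0.3155063  0.        ]
11.95
```

View pics/w5.png

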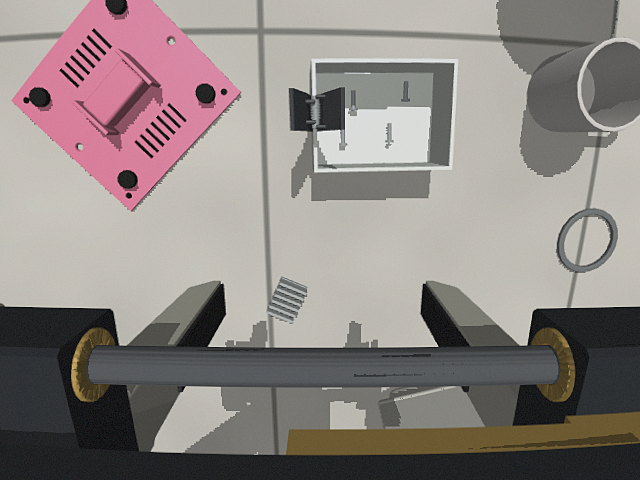

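Run:
```python
from h import *
T=pose()
c=[atz('wrist',p[::-1],.055,T) for p in [(311,60),(458,60),(454,167),(316,171)]]
print(np.round(c,3),np.mean(c,0))
for a,b in((1,0),(2,3)): d=c[a]-c[b];print(np.linalg.norm(d),np.degrees(np.arctan2(d[1],d[0])))
for a,b in((0,3),(1,2)): d=c[a]-c[b];print(np.linalg.norm(d),np.degrees(np.arctan2(d[1],d[0]))-90)
print('levers',[np.round(atz('wrist',p[::-1],.107,T),4) for p in [(291,89),(291,131),(344,88),(344,132)]])
for d in r.masks_of('wrist','clip')[:2]:
  ys,xs=np.where(d['region']); print(d['p'],xs.min(),xs.max(),ys.min(),ys.max(),d['point'])
im=cv2.imread('pics/w5.png')[60:180,270:360]; cv2.imwrite('pics/z5.png',cv2.resize(im,None,fx=5,fy=5,interpolation=cv2.INTER_CUBIC))
```

```text
[[0.43  0.357 0.055]
 [0.55  0.359 0.055]
 [0.554 0.272 0.055]
 [0.434 0.269 0.055]] [0.49187664 0.31418565 0.055     ]
0.1206362437012129 1.2996780397343424
0.12044745450019906 1.68899874769159
0.08814854698131755 2.4380912246408286
0.08732665284925324 2.3230938570580406
levers [array([0.4146, 0.3284, 0.107 ]), array([0.4142, 0.3007, 0.107 ]), array([0.4508, 0.3293, 0.107 ]), array([0.4512, 0.3001, 0.107 ])]
0.77 289 344 87 131 [110.2, 312.6]
```

View pics/z5.png

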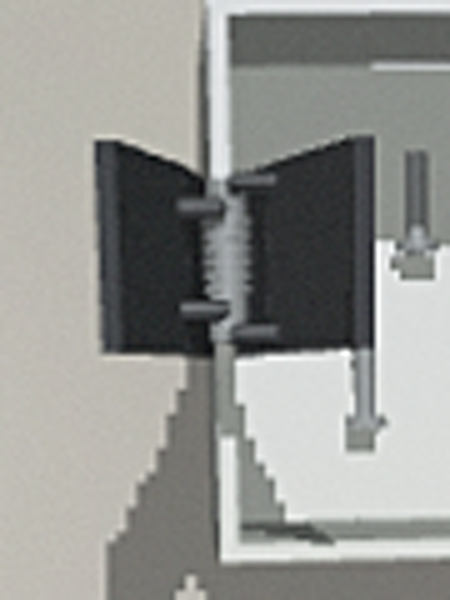

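The zoomed view shows the clip centred at about (0.4325, 0.315), with the tub turned about 2°. Approaching above it.

Run:
```python
from h import *
plan((.4325,.315,.145),1.9,100)
```

```text
dist [ 0.0029  0.0907 -0.0796] dyaw 1.89 n 3
[[100, -0.0006, -0.0306, 0.0261, np.float64(-0.63)], [100, -0.0002, -0.0306, 0.0261, np.float64(-0.63)], [100, 0.0001, -0.0306, 0.0261, np.float64(-0.63)]]
```

step_arm --pt "100 -0.0005 -0.03 0.025 -0.7" --pt "100 0 -0.03 0.025 -0.7" --pt "100 0 -0.018 0.015 -0.5" --pt "100 0 -0.006 0.004 0" --pt "100 0 0 0 0"

```text
clock: 12.5
eef_pos: [0.4351, 0.3071, 0.1544]
orientation: [3.126, 0.045, 0.096]
force: [-0.2, -0.1, 0.3]
width: 0.0927
```

Run:
```python
from h import *
T=pose();snap('wrist','w6');print(T.round(3))
for t in ['clip_pivot','clip']:
    for d in r.pinpoint('wrist',t)[:2]:
        print(t,d['point'],d['p'],atz('wrist',d['point'],.074,T))
plan((.4325,.315,.095),1.9,100)
```

```text
[[ 0.998  0.028  0.062  0.435]
 [ 0.029 -0.999 -0.013  0.307]
 [ 0.061  0.015 -0.998  0.154]
 [ 0.     0.     0.     1.   ]]
clip [236.0, 309.5] 0.71 [0.43105996 0.31753084 0.074     ]
dist [-0.003   0.0084 -0.0604] dyaw 0.29 n 2
[[100, -0.0033, -0.0047, 0.03, np.float64(-0.14)], [100, -0.0032, -0.0047, 0.03, np.float64(-0.14)]]
```

View pics/w6.png

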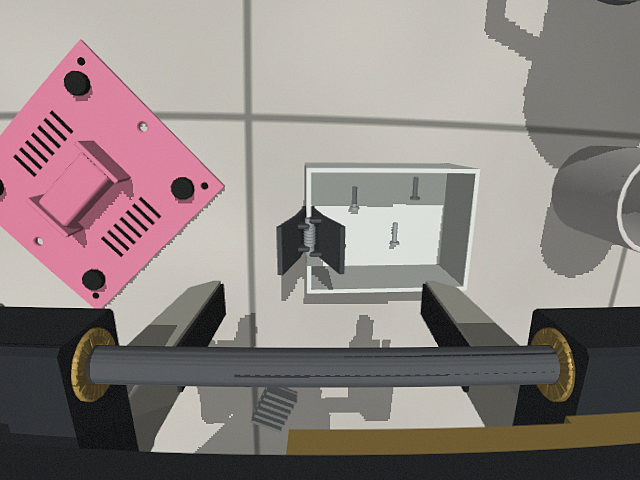

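step_arm --pt "100 -0.003 -0.005 0.02 0" --pt "100 -0.003 -0.003 0.02 0" --pt "100 -0.001 0 0.01 0" --pt "100 0 0 0 0"

```text
clock: 13.05
eef_pos: [0.4338, 0.3122, 0.1078]
orientation: [3.129, 0.038, 0.108]
force: [-0.4, 0.4, 0.3]
width: 0.0931
```

Run:
```python
from h import *
T=pose();snap('wrist','w7');print(T.round(3))
plan((.4325,.315,.095),1.9,100)
```

```text
[[ 0.997  0.024  0.069  0.434]
 [ 0.024 -1.    -0.01   0.312]
 [ 0.069  0.011 -0.998  0.108]
 [ 0.     0.     0.     1.   ]]
dist [-0.0017  0.0026 -0.0135] dyaw 0.5 n 1
[[100, -0.0025, -0.0028, 0.0133, np.float64(-0.5)]]
```

View pics/w7.png

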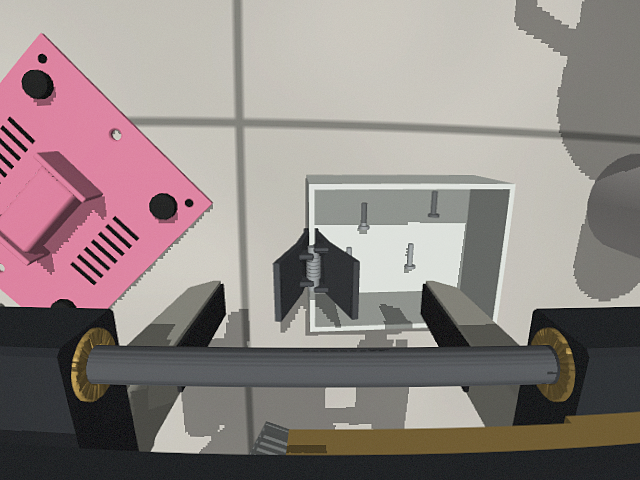

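The clip is roughly centred between the fingers, but the tool has drifted to a 4° tilt. I'll test whether small upward rows reduce it.

step_arm --pt "100 0 0 -0.004 0" --pt "100 0 0 -0.004 0" --pt "100 0 0 -0.004 0" --pt "100 0 0 -0.004 0" --pt "100 0 0 -0.004 0"

```text
clock: 13.6
eef_pos: [0.4341, 0.3126, 0.1332]
orientation: [3.132, 0.036, 0.115]
force: [0.3, -0.4, -0.0]
width: 0.093
```

Run:
```python
from h import *
print(pose().round(4),r.sense()['joint_velocities'].round(3))
T=np.array([[0.997,0.024,0.069,0.4338],[0.024,-1,-.01,.3122],[.069,.011,-.998,.1078],[0,0,0,1]])
print('levers',[np.round(atz('wrist',p[::-1],.107,T),4) for p in [(274,262),(277,320),(359,262),(358,319)]])
```

```text
[[ 0.997   0.0229  0.0734  0.4341]
 [ 0.0235 -0.9997 -0.0069  0.3126]
 [ 0.0732  0.0086 -0.9973  0.1332]
 [ 0.      0.      0.      1.    ]] [ 0.004 -0.075 -0.024  0.006  0.095 -0.005]
levers [array([0.4121, 0.3316, 0.107 ]), array([0.4132, 0.3038, 0.107 ]), array([0.4494, 0.3316, 0.107 ]), array([0.4504, 0.3039, 0.107 ])]
```

step_arm --pt "100 -0.004 -0.004 0.038 0" --pt "100 0 0 0 0" --pt "100 0 0 0 0"

```text
clock: 13.9
eef_pos: [0.434, 0.3172, 0.0973]
orientation: [3.133, 0.037, 0.12]
force: [0.7, 0.2, 0.5]
width: 0.0929
```

Run:
```python
from h import *
print(pose().round(4));snap('wrist','w8');snap('side','s8');plan((.433,.316,.095),1.9,100)
im=cv2.imread('pics/s8.png')[120:270,170:330]; cv2.imwrite('pics/z8.png',cv2.resize(im,None,fx=4,fy=4,interpolation=cv2.INTER_CUBIC))
```

```text
[[ 0.9968  0.0232  0.0768  0.434 ]
 [ 0.0236 -0.9997 -0.0048  0.3172]
 [ 0.0766  0.0066 -0.997   0.0973]
 [ 0.      0.      0.      1.    ]]
dist [-0.0009 -0.001  -0.0022] dyaw 0.55 n 1
[[100, -0.0011, 0.001, 0.0022, np.float64(-0.55)]]
```

View pics/w8.png

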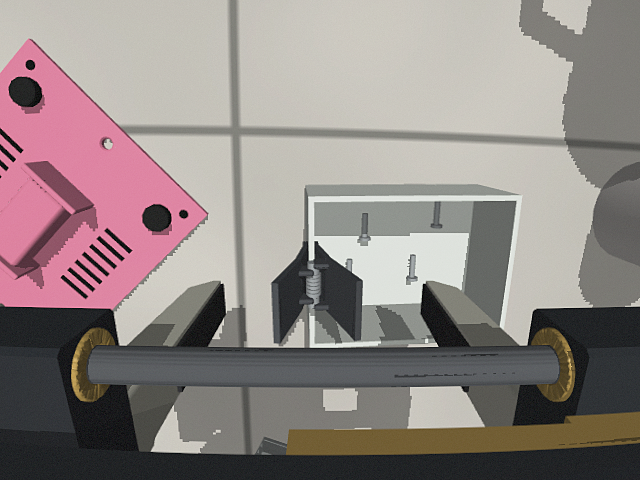

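View pics/z8.png

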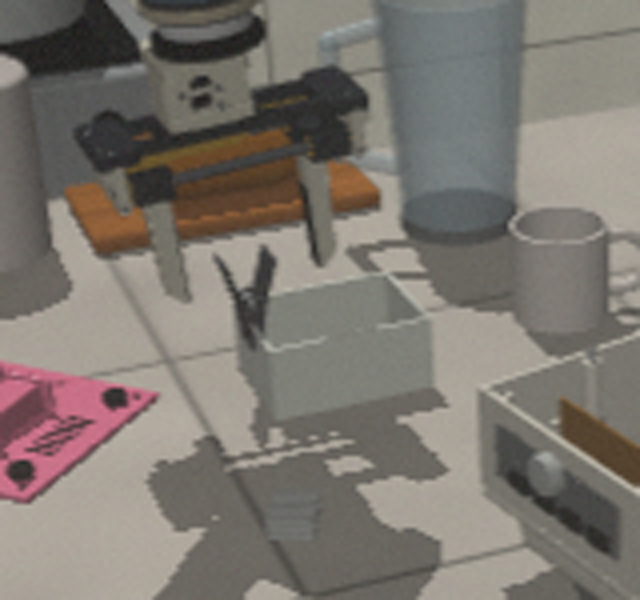

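Lever mid-line sits at col 317.5, against 324 for a centred object, so I shift −2.5 mm in tool x and go slightly lower.

step_arm --pt "100 -0.0025 0.001 0.005 0" --pt "0 0 0 0 0" --pt "0 0 0 0 0" --pt "0 0 0 0 0" --pt "0 0 0 0 0"

```text
clock: 14.5
eef_pos: [0.4326, 0.3163, 0.0944]
orientation: [3.135, 0.036, 0.125]
force: [0.1, -0.3, 0.2]
width: 0.0655
```

step_arm --pt "0 0 0 0 0" --pt "0 0 0 0 0" --pt "0 0 0 0 0"

```text
clock: 14.8
eef_pos: [0.4327, 0.3163, 0.0945]
orientation: [3.135, 0.036, 0.125]
force: [0.2, 0.5, 0.2]
width: 0.0418
```

Run:
```python
from h import *
snap('wrist','w9')
```

```text
(no output)
```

View pics/w9.png

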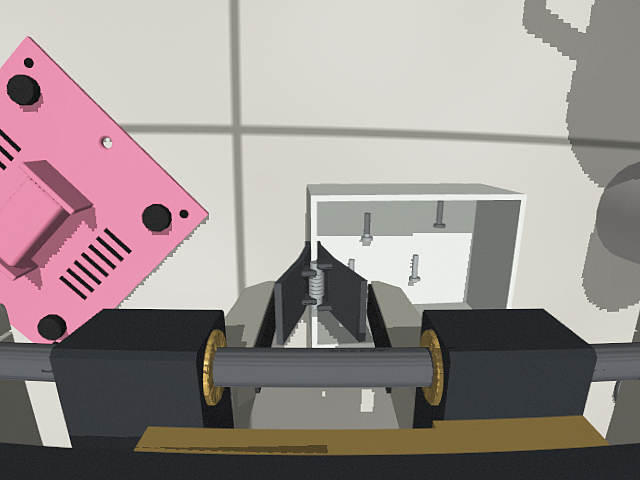

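The levers are centred between the fingers. Squeezing.

step_arm --pt "0 0 0 0 0" --pt "0 0 0 0 0" --pt "0 0 0 0 0" --pt "0 0 0 0 0" --pt "0 0 0 0 0"

```text
clock: 15.35
eef_pos: [0.4325, 0.3162, 0.0943]
orientation: [3.135, 0.036, 0.125]
force: [-0.6, 0.3, -0.8]
width: 0.0169
```

Run:
```python
from h import *
s=r.sense();print(s['width'],s['force'],pose().round(3));snap('wrist','w10');snap('side','s10')
im=cv2.imread('pics/s10.png')[120:270,170:330]; cv2.imwrite('pics/z10.png',cv2.resize(im,None,fx=4,fy=4,interpolation=cv2.INTER_CUBIC))
```

```text
0.016882013395425877 [-0.5736052   0.27277385 -0.80457654] [[ 0.997  0.023  0.079  0.433]
 [ 0.023 -1.    -0.003  0.316]
 [ 0.079  0.005 -0.997  0.094]
 [ 0.     0.     0.     1.   ]]
```

View pics/w10.png

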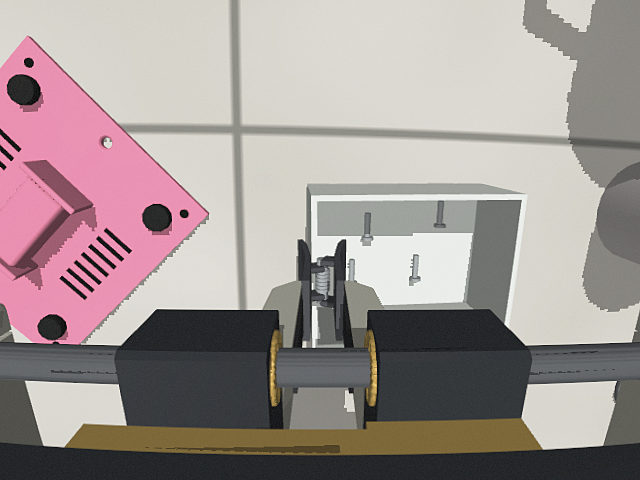

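View pics/z10.png

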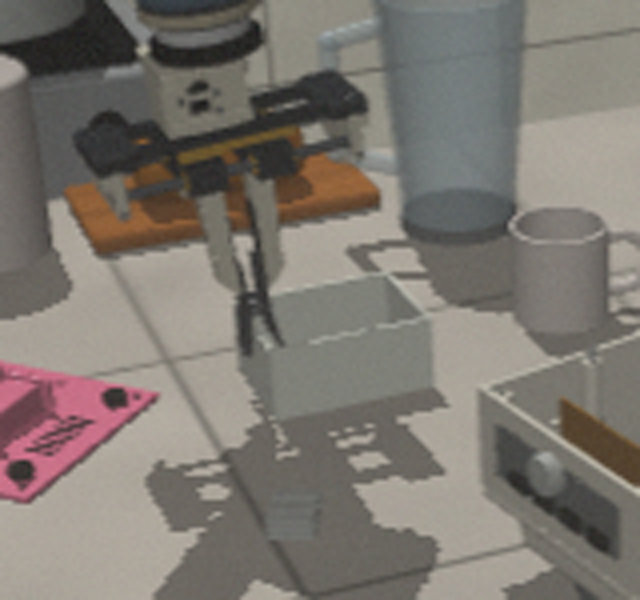

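The clip is fully open (16.9 mm over the levers). Lifting.

step_arm --pt "0 0.001 0 -0.02 0" --pt "0 0.004 0 -0.05 0" --pt "0 0.004 0 -0.05 0" --pt "0 0 0 0 0"

```text
clock: 15.85
eef_pos: [0.4314, 0.3164, 0.2177]
orientation: [3.133, 0.036, 0.12]
force: [1.0, 0.0, -0.3]
width: 0.0167
```

Run:
```python
from h import *
s=r.sense();print(s['width'],s['force'],pose().round(3))
im=snap('top','t11');snap('side','s11')
for c in('top','side'):
  for d in r.pinpoint(c,'card_edge')[:2]: print(c,d['point'],d['p'],atz(c,d['point'],.119))
  print(proj(c,(.5501,-.0337,.119)))
cv2.imwrite('pics/z11.png',cv2.resize(im[160:265,290:400,::-1],None,fx=5,fy=5,interpolation=cv2.INTER_CUBIC))
ims=cv2.imread('pics/s11.png')[60:270,170:390]; cv2.imwrite('pics/z11s.png',cv2.resize(ims,None,fx=2.8,fy=2.8,interpolation=cv2.INTER_CUBIC))
```

```text
0.016700728821748667 [ 1.00649379  0.01380488 -0.25618913] [[ 0.997  0.023  0.076  0.431]
 [ 0.023 -1.    -0.005  0.316]
 [ 0.076  0.007 -0.997  0.218]
 [ 0.     0.     0.     1.   ]]
top [230.3, 348.8] 0.54 [ 0.54733944 -0.03842085  0.119     ]
top [304.0, 269.2] 0.22 [0.3988215  0.11681881 0.119     ]
[228.90529618 346.44420091]
side [226.9, 319.6] 0.53 [ 0.54586577 -0.03167245  0.119     ]
[226.91576237 321.63552677]
```

View pics/z11.png

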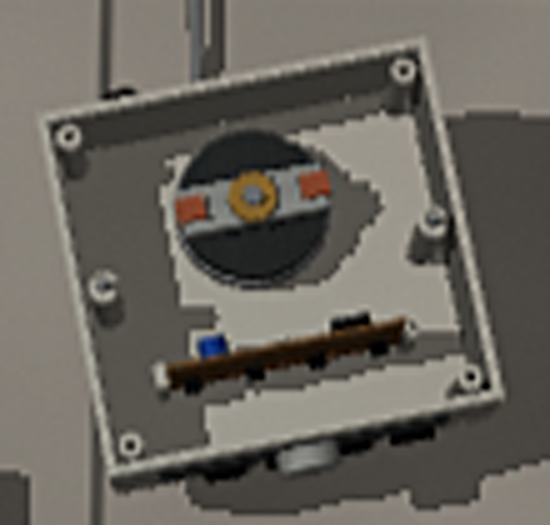

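View pics/z11s.png

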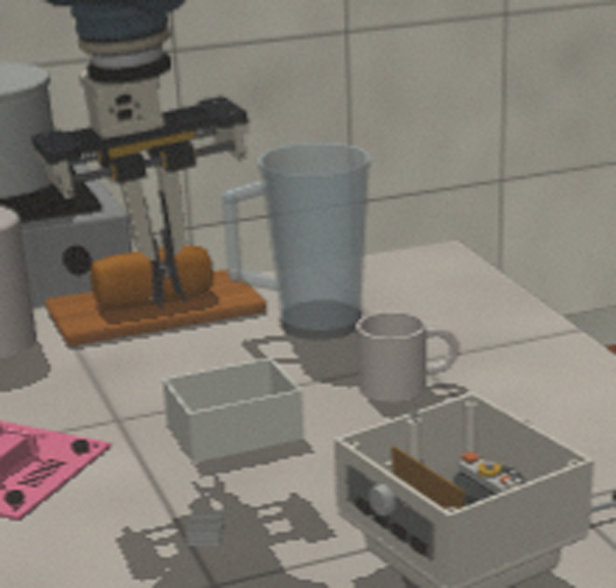

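Run:
```python
from h import *
plan((.546,-.033,.215),12.3,0,step=.047)
```

```text
dist [ 0.1173 -0.3476  0.0044] dyaw 10.95 n 8
[[0, 0.0136, 0.0438, 0.0009, np.float64(-1.37)], [0, 0.0126, 0.0441, 0.0009, np.float64(-1.37)], [0, 0.0115, 0.0444, 0.0009, np.float64(-1.37)], [0, 0.0105, 0.0446, 0.0009, np.float64(-1.37)], [0, 0.0094, 0.0449, 0.0009, np.float64(-1.37)]]
[[0, 0.0083, 0.0451, 0.0009, np.float64(-1.37)], [0, 0.0072, 0.0453, 0.0009, np.float64(-1.37)], [0, 0.0062, 0.0454, 0.0009, np.float64(-1.37)]]
```

step_arm --pt "0 0.0136 0.044 0.001 -1.4" --pt "0 0.0126 0.044 0.001 -1.4" --pt "0 0.0115 0.0444 0.001 -1.4" --pt "0 0.0105 0.0446 0.001 -1.4" --pt "0 0.0094 0.045 0.001 -1.4"

```text
clock: 16.55
eef_pos: [0.5006, 0.0938, 0.2047]
orientation: [3.113, 0.247, 0.083]
force: [1.4, -0.0, -0.4]
width: 0.0171
```

step_arm --pt "0 0.008 0.045 0.001 -1.4" --pt "0 0.007 0.035 0.001 -1.4" --pt "0 0 0 0 0" --pt "0 0 0 0 0"

```text
clock: 16.95
eef_pos: [0.5281, 0.0092, 0.1986]
orientation: [3.106, 0.318, 0.066]
force: [1.4, 0.4, 0.2]
width: 0.0169
```

Run:
```python
from h import *
s=r.sense();print(s['clock'],s['width'],s['force']);T=pose();print(T.round(3))
im=snap('wrist','w12')
for t in('card_edge','jaw_tip_a','clip_pivot'):
  for d in r.pinpoint('wrist',t)[:2]: print(t,d['point'],d['p'],atz('wrist',d['point'],.119,T))
print(proj('wrist',(.5501,-.0337,.119),T))
plan((.547,-.0335,.215),12.3,0,step=.047)
```

```text
16.95 0.016923639753822006 [1.36548484 0.4493767  0.19821979]
[[ 0.978  0.202  0.044  0.528]
 [ 0.203 -0.979 -0.014  0.009]
 [ 0.04   0.023 -0.999  0.199]
 [ 0.     0.     0.     1.   ]]
card_edge [312.5, 339.5] 0.76 [ 0.55125592 -0.03130774  0.119     ]
card_edge [261.8, 299.5] 0.73 [ 5.17505841e-01 -4.06809493e-04  1.19000000e-01]
jaw_tip_a [261.3, 343.4] 0.87 [0.54574225 0.0054277  0.119     ]
jaw_tip_a [262.1, 297.9] 0.77 [ 0.51651625 -0.0008103   0.119     ]
clip_pivot [279.8, 321.5] 0.92 [ 0.53422883 -0.0100571   0.119     ]
[315.31865269 337.11272956]
dist [ 0.0187 -0.0441  0.0152] dyaw 0.42 n 2
[[0, 0.0049, 0.0237, -0.0069, np.float64(-0.21)], [0, 0.0048, 0.0237, -0.0069, np.float64(-0.21)]]
```

View pics/w12.png

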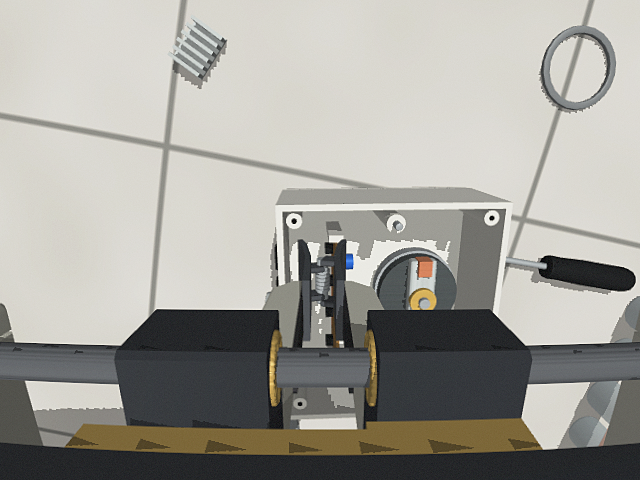

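Card and jaws are both visible in the wrist view. I'll align above the card's middle.

step_arm --pt "0 0.005 0.023 -0.003 -0.5" --pt "0 0.004 0.018 -0.002 0" --pt "0 0 0 0 0" --pt "0 0 0 0 0"

```text
clock: 17.55
eef_pos: [0.545, -0.0241, 0.2061]
orientation: [3.104, 0.345, 0.069]
force: [-0.2, 0.1, -0.7]
width: 0.0167
```

Run:
```python
from h import *
s=r.sense();print(s['clock'],s['width'],s['force']);T=pose();print(T.round(3))
im=snap('wrist','w13');snap('side','s13');snap('top','t13')
for c in('wrist','side','top'):
 for t in('card_edge','jaw_tip_a','clip_pivot'):
  for d in r.pinpoint(c,t)[:2]: print(c,t,np.round(d['point'],1),round(d['p'],2))
z=T[:3,2]
for n,L in(('pin',.0205),('tip',.0525)):
  P=T[:3,3]+z*L-T[:3,1]*.001; print(n,P.round(4),[proj(c,P,T).round(1) for c in('wrist','side','top')])
plan((.5488,-.0325,.18),12.3,0)
for n in('s13','t13'):
  im=cv2.imread(f'pics/{n}.png'); im=im[100:270,260:420]; cv2.imwrite(f'pics/z{n}.png',cv2.resize(im,None,fx=3.5,fy=3.5,interpolation=cv2.INTER_CUBIC))
```

```text
17.55 0.016738383347670333 [-0.17896078  0.13235586 -0.65717786]
[[ 0.975  0.219  0.046  0.545]
 [ 0.22  -0.975 -0.013 -0.024]
 [ 0.042  0.023 -0.999  0.206]
 [ 0.     0.     0.     1.   ]]
wrist card_edge [260.2 323. ] 0.98
wrist jaw_tip_a [264.7 342. ] 0.81
wrist jaw_tip_a [261.7 298.1] 0.59
side card_edge [226.5 323.7] 0.67
side card_edge [233.1 403.5] 0.56
side jaw_tip_a [212.1 323.8] 0.63
side clip_pivot [199.4 314.1] 0.7
top jaw_tip_a [262.9 185.2] 0.72
pin [ 0.5457 -0.0234  0.1856] [array([285. , 323.2]), array([199.5, 317.9]), array([225.7, 341.7])]
tip [ 0.5472 -0.0238  0.1536] [array([265.1, 323.2]), array([212. , 318.6]), array([227.6, 341.7])]
dist [ 0.0035 -0.0075 -0.0263] dyaw -0.39 n 1
[[0, 0.0006, 0.0075, 0.0265, np.float64(0.39)]]
```

View pics/w13.png

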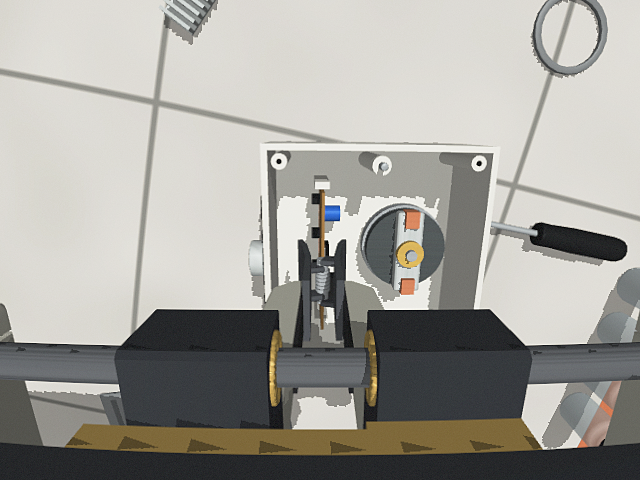

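View pics/zs13.png

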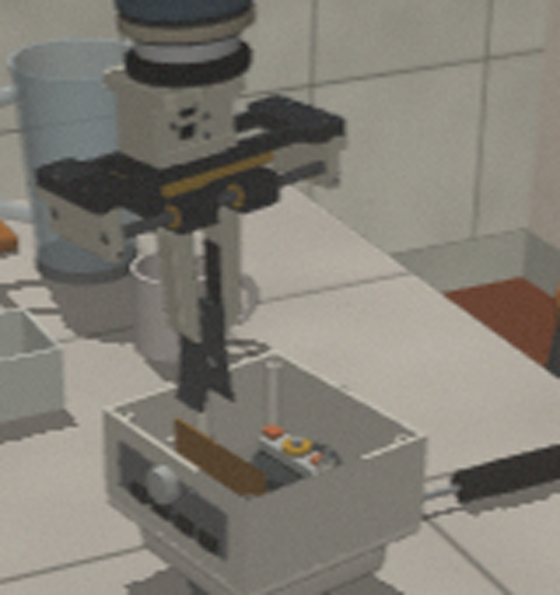

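The card edge (col 322) lies in the clip's mid-plane (col 323). I'll check the middle along y using the card's ends.

Run:
```python
from h import *
T=pose()
im=cv2.imread('pics/w13.png')[160:360,250:400]; cv2.imwrite('pics/zw13.png',cv2.resize(im,None,fx=3,fy=3,interpolation=cv2.INTER_CUBIC))
u=np.array([-np.sin(np.radians(12.3)),np.cos(np.radians(12.3)),0])
for s in(-1,1):
  print(proj('wrist',np.array([.5501,-.0337,.119])+s*.049*u,T), proj('top',np.array([.5501,-.0337,.119])+s*.049*u,T))
for p in[(190,322),(186,322),(331,322)]: 
  q=atz('wrist',p,.119,T);print(p,q,np.linalg.inv(T)@np.r_[q,1])
```

```text
[325.8264908  321.34957252] [224.01533661 370.4805492 ]
[188.66797521 322.35298115] [233.79971148 322.38778159]
(190, 322) [0.53962871 0.01328962 0.119     ] [-8.12479361e-04 -4.06095680e-02  8.63943485e-02  1.00000000e+00]
(186, 322) [0.53906299 0.01579836 0.119     ] [-8.13356901e-04 -4.31806138e-02  8.63346212e-02  1.00000000e+00]
(331, 322) [ 0.56191042 -0.0855438   0.119     ] [-7.83078503e-04  6.06770692e-02  8.87470978e-02  1.00000000e+00]
```

View pics/zw13.png

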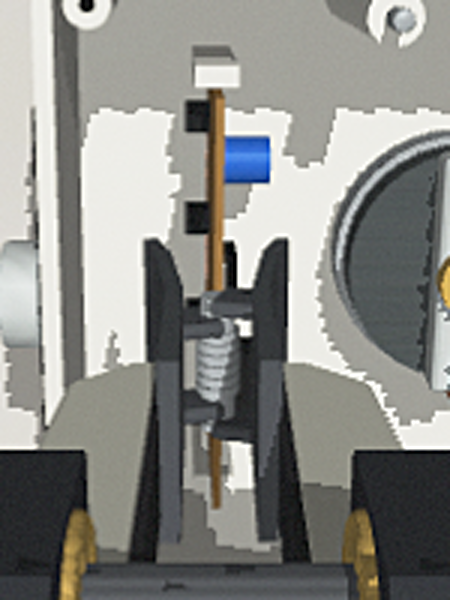

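Card ends at rows 189 and 329 match the prediction, and the card and clip mid-lines coincide (zoom col 216). Moving 10 mm along y and partway down.

step_arm --pt "0 0 0.01 0.005 0" --pt "0 0 0.0 0.017 0" --pt "0 0 0 0 0" --pt "0 0 0 0 0"

```text
clock: 18.55
eef_pos: [0.5492, -0.0371, 0.1838]
orientation: [3.103, 0.344, 0.07]
force: [0.4, -0.3, -1.1]
width: 0.0167
```

Run:
```python
from h import *
s=r.sense();print(s['clock'],s['width'],s['force']);T=pose();print(T.round(4))
q=np.linalg.inv(T)@np.array([.5501,-.0337,.119,1]);print('edge in tool',q)
snap('wrist','w14')
im=cv2.imread('pics/w14.png')[130:360,230:410]; cv2.imwrite('pics/zw14.png',cv2.resize(im,None,fx=2.6,fy=2.6,interpolation=cv2.INTER_CUBIC))
```

```text
18.55 0.016697569727718613 [ 0.36639771 -0.34156466 -1.06785758]
[[ 0.9747  0.2185  0.0466  0.5492]
 [ 0.2193 -0.9756 -0.0138 -0.0371]
 [ 0.0424  0.0237 -0.9988  0.1838]
 [ 0.      0.      0.      1.    ]]
edge in tool [-0.00109215 -0.00461953  0.06473555  1.        ]
```

View pics/zw14.png

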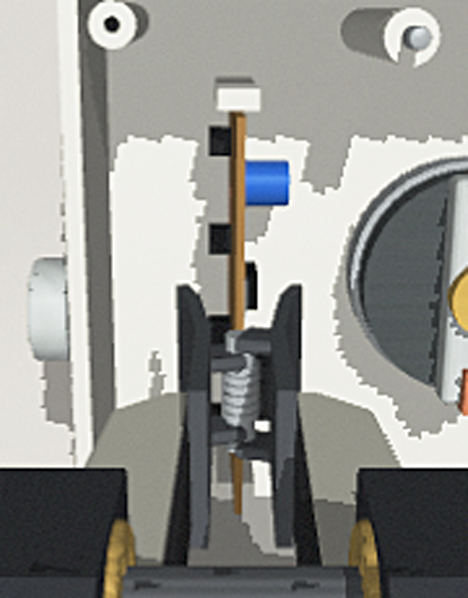

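step_arm --pt "0 -0.0005 -0.003 0.014 0" --pt "0 0 0 0 0" --pt "0 0 0 0 0"

```text
clock: 18.9
eef_pos: [0.5494, -0.0348, 0.1713]
orientation: [3.102, 0.344, 0.073]
force: [-0.9, -0.0, 0.4]
width: 0.0169
```

Run:
```python
from h import *
s=r.sense();print(s['clock'],s['width'],s['force']);T=pose();print(T.round(4))
q=np.linalg.inv(T)@np.array([.5501,-.0337,.119,1]);print('edge in tool',q)
u=np.array([-np.sin(np.radians(12.3)),np.cos(np.radians(12.3)),0])
for s in(-1,1):  print(proj('wrist',np.array([.5501,-.0337,.119])+s*.049*u,T))
snap('wrist','w15');snap('side','s15')
im=cv2.imread('pics/w15.png')[130:360,230:410]; cv2.imwrite('pics/zw15.png',cv2.resize(im,None,fx=2.6,fy=2.6,interpolation=cv2.INTER_CUBIC))
im=cv2.imread('pics/s15.png')[140:280,270:400]; cv2.imwrite('pics/zs15.png',cv2.resize(im,None,fx=4,fy=4,interpolation=cv2.INTER_CUBIC))
```

```text
18.9 0.016903211019993074 [-0.92609712 -0.02917438  0.36935882]
[[ 0.9746  0.2184  0.0487  0.5494]
 [ 0.2193 -0.9756 -0.0142 -0.0348]
 [ 0.0444  0.0245 -0.9987  0.1713]
 [ 0.      0.      0.      1.    ]]
edge in tool [-0.00136558 -0.00223725  0.05227923  1.        ]
[337.89748403 320.39140203]
[178.33906258 321.41631927]
```

View pics/zw15.png

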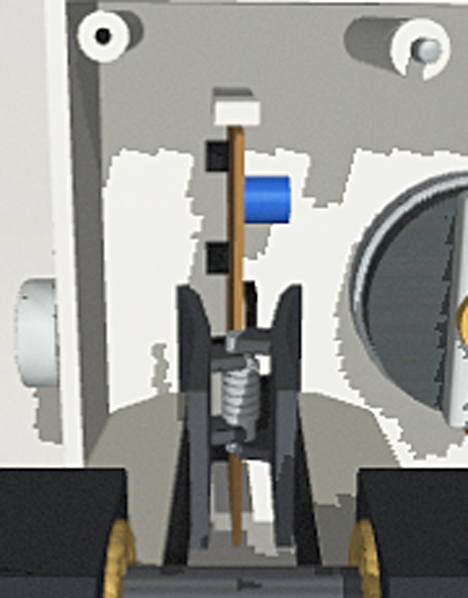

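View pics/zs15.png

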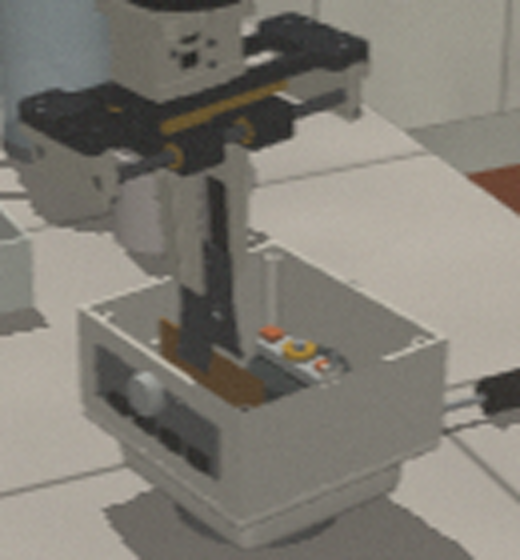

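The side view shows one jaw on each side of the card, level with its edge. Final 14 mm down, with a 1 mm correction.

step_arm --pt "0 -0.001 -0.001 0.0145 0" --pt "0 0 0 0 0" --pt "0 0 0 0 0"

```text
clock: 19.3
eef_pos: [0.5497, -0.0345, 0.1585]
orientation: [3.102, 0.344, 0.077]
force: [-0.9, 0.6, -0.6]
width: 0.0168
```

Run:
```python
from h import *
s=r.sense();print(s['clock'],s['width'],s['force']);T=pose();print(T.round(4))
q=np.linalg.inv(T)@np.array([.5501,-.0337,.119,1]);print('edge in tool',q)
snap('wrist','w16');snap('side','s16')
for t in('jaw_tip_a','clip_pivot','card_edge'):
  for d in r.pinpoint('side',t)[:2]: print(t,np.round(d['point'],1),round(d['p'],2))
for L in(.0205,.0525): 
  P=T[:3,3]+T[:3,2]*L; print(P.round(4),proj('side',P))
im=cv2.imread('pics/w16.png')[130:360,230:410]; cv2.imwrite('pics/zw16.png',cv2.resize(im,None,fx=2.6,fy=2.6,interpolation=cv2.INTER_CUBIC))
im=cv2.imread('pics/s16.png')[140:280,270:400]; cv2.imwrite('pics/zs16.png',cv2.resize(im,None,fx=4,fy=4,interpolation=cv2.INTER_CUBIC))
```

```text
19.3 0.016765339933005087 [-0.90387861  0.55828609 -0.62035999]
[[ 0.9745  0.2184  0.0513  0.5497]
 [ 0.2193 -0.9755 -0.0146 -0.0345]
 [ 0.0469  0.0254 -0.9986  0.1585]
 [ 0.      0.      0.      1.    ]]
edge in tool [-0.00130951 -0.00170699  0.03949369  1.        ]
jaw_tip_a [346.9 358.8] 0.7
jaw_tip_a [231.  323.5] 0.65
clip_pivot [219.8 318.5] 0.56
card_edge [345.2 355.1] 0.52
card_edge [233.9 406. ] 0.52
[ 0.5508 -0.0348  0.1381] [219.76891167 322.07941054]
[ 0.5524 -0.0353  0.1061] [231.87706421 322.84119626]
```

View pics/zw16.png

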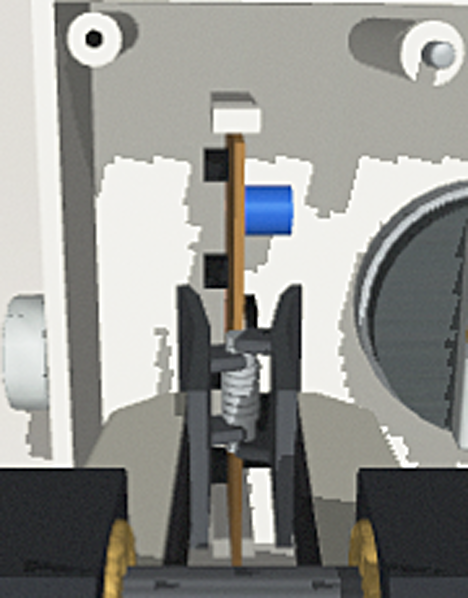

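View pics/zs16.png

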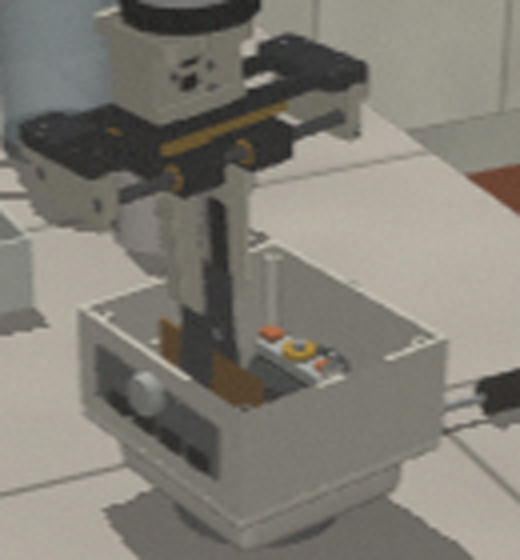

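step_arm --pt "0 -0.001 -0.0005 0.004 0" --pt "0 0 0 0 0" --pt "0 0 0 0 0"

```text
clock: 19.85
eef_pos: [0.5487, -0.0342, 0.1541]
orientation: [3.101, 0.344, 0.077]
force: [-0.6, 0.7, 0.6]
width: 0.0164
```

Run:
```python
from h import *
s=r.sense();print(s['clock'],s['width'],s['force'],s['wrist_torque']);T=pose();print(T.round(4))
q=np.linalg.inv(T)@np.array([.5501,-.0337,.119,1]);print('edge in tool',q,'tip z',(T[:3,3]+T[:3,2]*.0523)[2])
snap('wrist','w17');snap('side','s17');snap('top','t17')
im=cv2.imread('pics/w17.png')[130:360,230:410]; a=cv2.resize(im,None,fx=2.2,fy=2.2,interpolation=cv2.INTER_CUBIC)
im=cv2.imread('pics/s17.png')[140:265,270:380]; b=cv2.resize(im,(396,506),interpolation=cv2.INTER_CUBIC)
b=cv2.resize(im,(380,506)); cv2.imwrite('pics/z17.png',np.hstack([a,b[:a.shape[0]]]))
```

```text
19.85 0.016377863552281463 [-0.59790269  0.66453583  0.61313706] [-0.09199842  0.07867741 -0.00118197]
[[ 0.9745  0.2183  0.0515  0.5487]
 [ 0.2193 -0.9755 -0.0146 -0.0342]
 [ 0.047   0.0255 -0.9986  0.1541]
 [ 0.      0.      0.      1.    ]]
edge in tool [-1.40940276e-04 -1.11677843e-03  3.51386296e-02  1.00000000e+00] tip z 0.10189829250768474
```

View pics/z17.png

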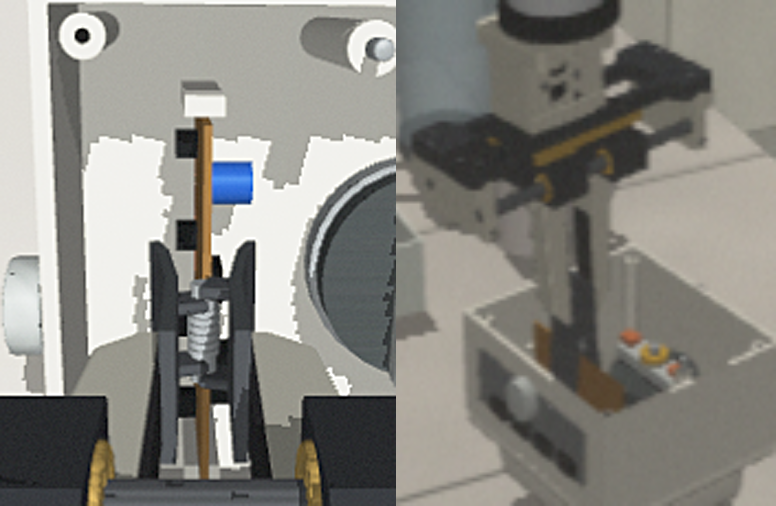

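View pics/t17.png

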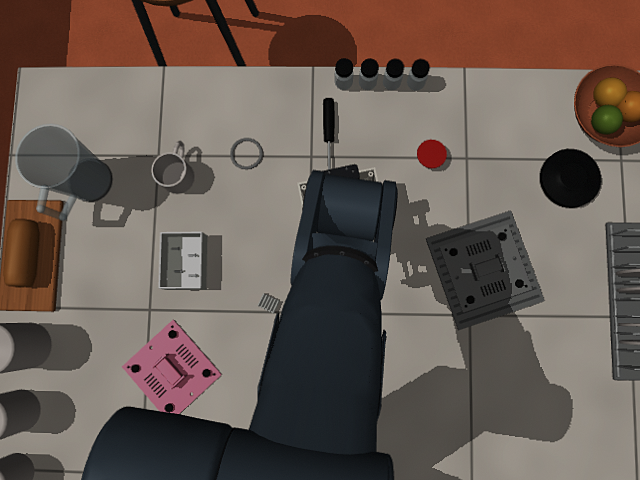

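View pics/s17.png

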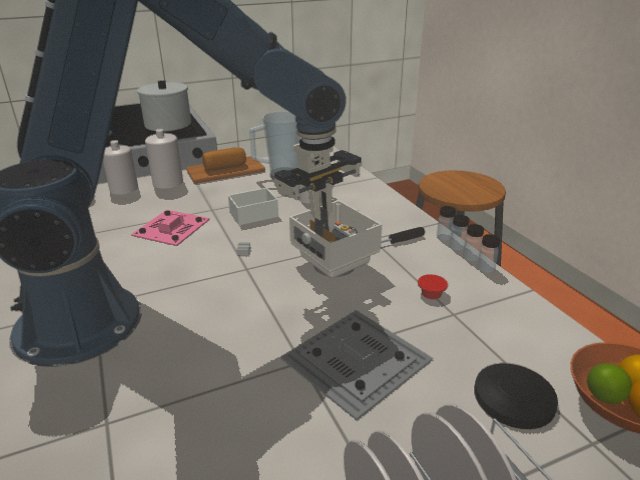

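step_arm --pt "0 0 0 -0.0015 0" --pt "0 0 0 0 0" --pt "0 0 0 0 0" --pt "0 0 0 0 0"

```text
clock: 20.4
eef_pos: [0.5487, -0.0342, 0.1559]
orientation: [3.101, 0.344, 0.078]
force: [-0.5, 0.3, -0.5]
width: 0.017
```

Run:
```python
from h import *
s=r.sense();print(s['clock'],s['width'],s['force'],s['wrist_torque'],s['joint_velocities'].round(3));T=pose()
q=np.linalg.inv(T)@np.array([.5501,-.0337,.119,1]);print('edge in tool',q,'tip z',(T[:3,3]+T[:3,2]*.0523)[2])
snap('wrist','w18')
im=cv2.imread('pics/w18.png')[130:360,230:410]; cv2.imwrite('pics/z18.png',cv2.resize(im,None,fx=2.6,fy=2.6,interpolation=cv2.INTER_CUBIC))
```

```text
20.4 0.01697980897947678 [-0.48546635  0.34853315 -0.47010154] [-0.01309605  0.06758275 -0.02223678] [ 0.001 -0.    -0.001  0.    -0.     0.   ]
edge in tool [-2.69770655e-04 -1.17285547e-03  3.69542694e-02  1.00000000e+00] tip z 0.10371923327026392
```

View pics/z18.png

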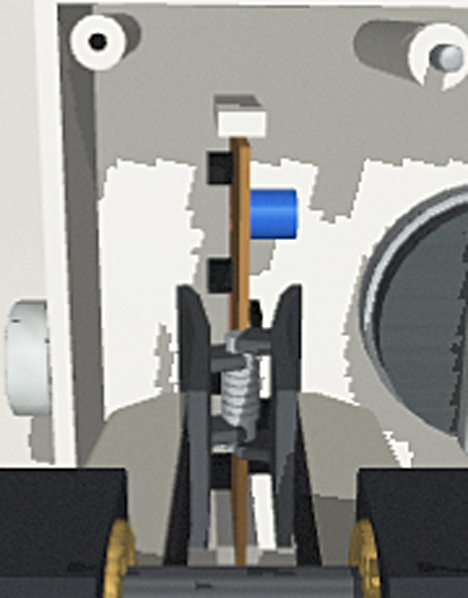

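The card edge (zoom col ~240) sits midway between the levers (177 and 301). The arm is still, there is no contact force, and the jaw tips are about 15 mm below the edge. Handing in.

```bash
python3 -c "
from plant import r
print(r.hand_in())"
```

```text
the job is handed in; nothing more can be done
None
```

The job is handed in after about 20 s: the cover is on the mat, and the clip is held squeezed open over the card.

- **Cover:** I lifted it straight off its pins and laid it flat, hub up, on the drying mat. The wrist, top and side pictures all show it inside the mat's outline, and it was not dropped.
- **Clip:** I squeezed it fully open (about 17 mm over the levers), lifted it off the tub's rim and brought it over the middle of the card's top edge.

**Last checks**
- The finger opening was 17.0 mm and the arm was at rest. The force reading was under 1 N, so nothing points to contact.
- The wrist picture shows the card edge midway between the levers. By calculation the jaw tips are about 15 mm below the card's top edge, give or take 2 mm, and within about 1 mm of the middle along the card.
- The other things in view looked unmoved in the top and side pictures.

**What was off**
- The tool drifted to a tilt of about 3° during the moves, so the clip leans by that much.
- The card-edge estimates from the different cameras disagreed by up to 5 mm. I relied on the close wrist view, where the card and clip lined up.
- In the side view, some network reports of the jaw tips and card edge landed on other things, and I ignored those.

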